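# Load the pin tray and hold its lid down on the hidden pin

## Task

Move both steel clamps from the shallow catch tray into the pin tray, lying down clear of its middle pin. Then take the steel lid by its hub, bring it squarely over the pin tray and shift it until the hidden pin finds the bore and the lid drops on, and press it fully down against the sprung seal. Finish while still holding the lid pressed down, and leave the speculum, the white foot and the small bowl where they are.

Things in the scene. Friction and masses are not known exactly. Their poses are not given: they have to be found in the camera images.
- tray: The pin tray: open steel tray, fixed, 150 mm along its x by 190 mm along its y, walls 4 mm thick and 36 mm high, floor 4 mm thick. Origin: centre of its underside, at counter height. A pin stands in its middle; each half beside it (+y, -y) has room for one clamp lying along the tray's x. A grey sprung seal frame, 7 mm wide, runs round the rim, its top 44 mm above the counter: the lid rests on it.
- pin_tip (a point): Top of the tray's fixed locating pin, on its axis: 60 mm above the counter, 16 mm above the seal's top. The pin is steel, 12 mm in diameter, with a conical tip 6 mm long, 5 mm across at the top; at its foot a collar 22 mm across, up to 13 mm above the counter. Axes as the tray's.
- seal (a joint): How far the tray's sprung seal frame is pressed down, in m: 0 free, 0.006 at its stop. The spring carries the lid's own weight without yielding (7 N preload) and pushes up with 16 N at the stop (1.5 N per mm).
- lid_hub (a point): Centre of the square hub (the handle) of the loose steel lid, half-way up: 20 mm above the lid's underside. The hub is 34 by 34 mm, sides along the lid's x and y, top 40 mm above the underside. The lid is a flat plate 150 mm along x by 190 mm along y, 5 mm thick, about 0.4 kg, lying on the counter. A flap vent 5 mm high sits at its +x +y corner, clear of the hub. z up.
- lid_bore (a point): Mouth of the lid's bore, at the centre of its underside, straight below the hub: a blind hole 15 mm in diameter, 26 mm deep, that takes the tray's pin. The lid fits either way round (half turn). z up.
- catch: The shallow dark steel catch tray that holds the clamps at the start: fixed, 170 mm along its x by 240 mm along its y, walls 18 mm high (the +x one with a flared lip to 30 mm), floor 4 mm thick. Origin: centre of its underside.
- clamp_a_mid (a point): Middle of one polished steel clamp, half-way up its box lock, 5 mm above what it lies on. It lies flat along its x: box lock 26 mm long (x), 14 mm wide (y), 10 mm high, centred here; closed jaws 10 mm wide reach 46 mm to +x; shanks and two finger rings, 43 mm wide in all, reach 60 mm to -x. Within 18 mm of the middle it is at most 14 mm wide. 50 g. z up.
- clamp_b_mid (a point): Middle of the other clamp, the same in shape as the first.
- speculum: Bystander: chrome nasal speculum lying on the counter, about 120 mm long, 12 mm high, origin at its pivot on the counter.
- foot: Bystander: white plastic tray foot, 60 by 60 mm, 26 mm high, origin under its centre.
- bowl: Bystander: small steel bowl, 70 mm across, 35 mm high, origin under its centre.
Mind the look-alikes: they are no part of the job. What is shaped like the part that bears lid_hub but green, purple or turquoise is not meant.

How it is judged:
On the way, in this order (a step that is already met when the one before it is completed fails the run):
1. both clamps lie in the pin tray, let go (x of clamp_a_mid in the frame of tray between -0.071 and 0.071 m and y of clamp_a_mid in the frame of tray between -0.091 and 0.091 m and z of clamp_a_mid in the frame of tray between 0.002 and 0.026 m and x of clamp_b_mid in the frame of tray between -0.071 and 0.071 m and y of clamp_b_mid in the frame of tray between -0.091 and 0.091 m and z of clamp_b_mid in the frame of tray between 0.002 and 0.026 m and contact force between the fingers and clamp_a below 0.1 N and contact force between the fingers and clamp_b below 0.1 N), for 0.2 s.
2. the lid has dropped onto the locating pin and sits on the seal (x of lid_hub in the frame of tray between -0.004 and 0.004 m and y of lid_hub in the frame of tray between -0.004 and 0.004 m and z of lid_hub in the frame of tray below 0.0665 m and angle between lid_hub's own z axis and vertical below 0.05 rad and angle between the x axis of lid_hub and the x axis of tray, either way round below 0.12 rad), for 0.1 s.
At the end, for the whole second after the job is handed in: Both clamps are inside the pin tray; the lid sits on the pin (hub within 4 mm of the tray's middle along each tray axis, level within 0.05 rad, square to the tray within 0.12 rad, either way round) and the gripper's fingers still hold it pressed down, the seal at least 3.5 mm of its 6 mm down (all of step 2 and x of clamp_a_mid in the frame of tray between -0.071 and 0.071 m and y of clamp_a_mid in the frame of tray between -0.091 and 0.091 m and z of clamp_a_mid in the frame of tray between 0.002 and 0.026 m and x of clamp_b_mid in the frame of tray between -0.071 and 0.071 m and y of clamp_b_mid in the frame of tray between -0.091 and 0.091 m and z of clamp_b_mid in the frame of tray between 0.002 and 0.026 m and value of joint seal above 0.0035 m and contact force between the fingers and lid above 2 N); the arm keeps its last pose, push and grip.
It fails at once if the speculum is moved more than 25 mm (distance of speculum from where it was at the start of the episode above 0.025 m).
It fails at once if the foot is moved more than 25 mm (distance of foot from where it was at the start of the episode above 0.025 m).
It fails at once if the bowl is moved more than 25 mm (distance of bowl from where it was at the start of the episode above 0.025 m).
It also fails if it takes over 72 s, if anything falls off the work surface, if the arm or the gripper's body presses on something with over 40 N, if the wrist force passes 120 N, or if a joint passes its speed limit or range.

## Robot

A 6-joint arm with a two-finger parallel gripper is mounted at the origin on the work surface. World frame = base frame: x ahead of the robot, y to its left, z up, the work surface at z = 0. Lengths are in m, angles in rad, forces in N, time in s.
With the tool pointing down it reaches from about 0.35 to 0.775 m from the base axis. Payload 5.5 kg.
Tool frame: the origin (TCP) lies at the very end of the fingers, on their centre line; the grasp point (between the pads) lies 19 mm behind it; x points along the fingers, y is the direction in which the jaws open and shut, and the axes are right-handed (so a half turn about x gives the same grasp; the last joint's range is limited). The gripper opens to 85 mm and grips with 20 to 120 N. Pads are 22 mm wide; open, the fingers measure 114 mm over their backs; the gripper's body (76 mm by 85 mm) begins 54 mm behind the grasp point. The pads swing forward as they close: fully open they stand 13 mm farther back than shut.
Start: joints at [-1.415, 0.313, 0.046, 1.304, 0, 1.431], TCP at [0.168, -0.55, 0.231] pointing down, gripper open.
Joint ranges: [-2.76, 2.76], [-0.86, 1.69], [-1.03, 1.26], [-2.2, 2.34], [-1.47, 1.5], [-3.14, 3.14]. Speed limits (rad/s): [2.57, 2.57, 3.14, 3.14, 3.14, 3.14].

## Interface

Orientations are given as a unit quaternion [w, x, y, z].
In Python, from workcell import env gives the robot as it stands.
- The arm moves only by the tool drive_tool, never from a script. Its argument "plan" is a list that holds one entry, the list of rows, each a list of 7 numbers: the shift along the tool's x, y, z in cm, then the turn, a rotation vector about the tool's x, y, z in degrees, then the opening, from 0 (shut) to 1 (fully open). In form: [[[tx, ty, tz, wx, wy, wz, fingers], ...]]. A call has exactly 5 rows; each row shifts and turns the commanded pose from where the row before left it, along the tool's axes as they then stand; what a row does not reach is not made up. A row lasts 1/12 s, in which the tool goes at most 41.7 mm and 7.16 degrees, less where a joint would pass 70% of its speed; a pose out of reach is approached as far as the arm can. A call with a gripper value outside its range is refused whole. The fingers move at their own pace and stop on an object; "squeeze" is the grip in N (left out, the last holds). Time passes only in rows, so rows that do not move let the fingers close, or fill a call up. It gives the time, the measured TCP pose, the force and the opening at its end, in the units of the state.
- env.get_state(): the state, without advancing time (a new reading comes with each control period).
- env.read_camera(name): name is "scene" or "side" or "wrist"; returns the picture (480x640x3 uint8, red, green, blue); there is no depth.
- env.camera_model(name): a dict with "camera_matrix" (3x3 intrinsics, pixels), "camera_from_world" (4x4, takes a point from world to camera coordinates); the wrist camera has in their place "T_tool_cam" (4x4, takes a point from camera to tool coordinates, whose origin is the TCP and whose axes are the tool frame's). Camera axes: x right, y down, z forward; pixel columns grow to the right and rows downward; lengths in m; the calibration is good to about 2 mm. A picture is of the moment at which its call begins: read the wrist's pose just before it. camera_model takes no time and is no camera call.
- env.hand_in(): hands the job in, once; it reports no verdict.
The state is a dict: "clock": time; "joint_pos": joint angles; "qvel": joint speeds; "tau": joint torques, N m; "tcp_pos": TCP position; "orientation": TCP orientation; "wrist_force": force on the tool from outside, world axes, zero at the start; "ft_torque": the same for the moment, N m; "finger_gap": finger opening in m.
Only numpy, scipy, OpenCV 4.12 (cv2) and the standard library are available. Lean on these libraries where they do the work, as an engineer would, in place of code of your own. Each camera call takes 0.05 s, during which the arm holds its last target.

## Working session

There is one attempt and no reset: what is moved stays moved. The work goes in short steps, Python scripts to look and compute and a tool call to move; the robot and the scene stay as the last step left them, time stands still between calls to the robot, and variables do not carry over. Pictures are saved under pics/ and viewed, and the job is handed in when it is done.

Besides the shell and the picture viewer there is one more tool, called after "Call:" as a command line: name --argument value ..., lists and objects as JSON in quotes. drive_tool: Moves the arm, as the interface text tells. Its arguments: {"type":"object","properties":{"plan":{"type":"array","items":{"type":"array","items":{"type":"array","items":{"type":"number"}}}},"squeeze":{"type":"number"}},"required":["plan"]}

```bash
ls; mkdir -p pics; python3 - <<'E'
from workcell import env
import cv2,numpy as np
print(env.get_state())
for n in ["scene","side","wrist"]:
    im=env.read_camera(n); cv2.imwrite(f"pics/{n}0.png",im[:,:,::-1])
    m=env.camera_model(n)
    for k,v in m.items(): print(n,k,np.round(np.array(v),4).tolist() if not isinstance(v,str) else v)
E
```

```text
pics
{'clock': 0.0, 'joint_pos': array([-1.41461424e+00,  3.13991763e-01,  4.49435015e-02,  1.30362180e+00,
        9.53636213e-06,  1.43118961e+00]), 'qvel': array([ 0.00094009,  0.0013326 ,  0.00064923, -0.00079795,  0.00136543,
       -0.00072297]), 'tau': array([-7.88141188e-04, -4.80629325e+01,  2.98530579e+01,  1.93131482e-02,
       -1.11871020e-04,  2.76541124e-05]), 'tcp_pos': array([ 0.16751476, -0.54949607,  0.2303993 ]), 'orientation': array([-0.1035338 , -0.69938525, -0.10485874,  0.69938949]), 'wrist_force': array([1.2068195 , 0.14228206, 0.02652362]), 'ft_torque': array([0.01618648, 0.06812751, 0.00708129]), 'finger_gap': 0.08524747912457074}
scene camera_matrix [[472.7615, 0.0, 321.6453], [0.0, 472.7615, 241.1932], [0.0, 0.0, 1.0]]
scene camera_from_world [[0.4898, 0.8718, 0.0009, -0.3122], [0.6265, -0.3512, -0.6959, -0.2248], [-0.6063, 0.3414, -0.7182, 1.411], [0.0, 0.0, 0.0, 1.0]]
side camera_matrix [[488.6996, 0.0, 321.6406], [0.0, 488.6996, 238.7701], [0.0, 0.0, 1.0]]
side camera_from_world [[0.7826, -0.6224, 0.0084, -0.3122], [-0.4306, -0.551, -0.7148, 0.3118], [0.4495, 0.5558, -0.6993, 1.2238], [0.0, 0.0, 0.0, 1.0]]
wrist camera_matrix [[419.9964, 0.0, 319.108], [0.0, 419.9964, 245.9284], [0.0, 0.0, 1.0]]
wrist T_tool_cam [[0.0, -0.3185, 0.9479, -0.1428], [1.0, 0.0005, 0.0001, -0.0002], [-0.0006, 0.9479, 0.3185, -0.0821], [0.0, 0.0, 0.0, 1.0]]
```

View pics/scene0.png

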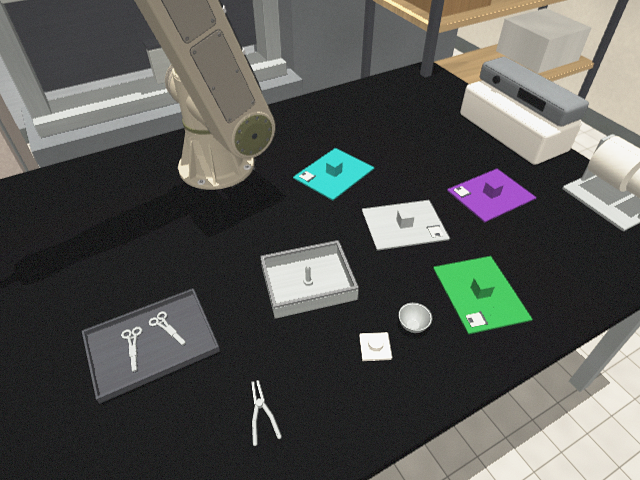

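View pics/side0.png

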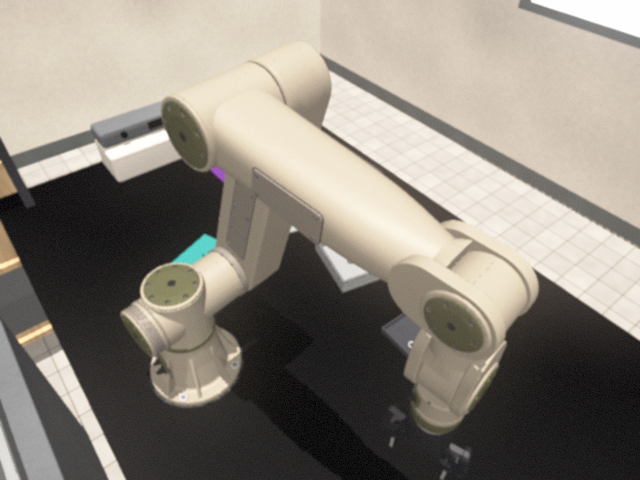

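View pics/wrist0.png

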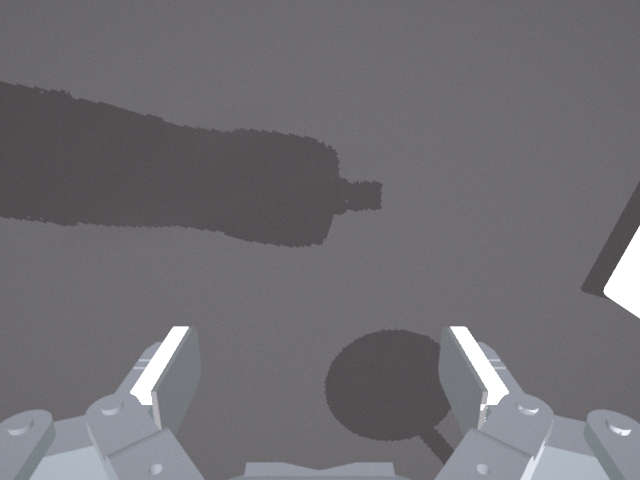

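Scene view. Lid candidates are turquoise (335,172), purple (492,195), plain steel (405,223) and green (483,293). By the description I want the steel one. The clamps are at about (132,345) and (168,328) in the dark catch tray, and the pin tray is at (309,278). The speculum (262,410), foot (375,346) and bowl (415,318) must stay put.

```bash
cat > h.py <<'E'
import numpy as np,cv2
from workcell import env
from scipy.spatial.transform import Rotation as R
def cam(n,st=None):
    m=env.camera_model(n);K=np.array(m["camera_matrix"])
    if n!="wrist": T=np.array(m["camera_from_world"])
    else:
        q=st["orientation"];W=np.eye(4);W[:3,:3]=R.from_quat(np.r_[q[1:],q[0]]).as_matrix();W[:3,3]=st["tcp_pos"]
        T=np.linalg.inv(W@np.array(m["T_tool_cam"]))
    return K,T
def cast(px,z,K,T):
    px=np.atleast_2d(px).astype(float)
    d=np.c_[px,np.ones(len(px))]@np.linalg.inv(K).T@T[:3,:3]
    c=-T[:3,:3].T@T[:3,3]
    return c+d*((z-c[2])/d[:,2])[:,None]
def proj(p,K,T):
    p=np.atleast_2d(p)@T[:3,:3].T+T[:3,3];p=p@K.T
    return p[:,:2]/p[:,2:]
E
python3 - <<'E'
from h import *
im=cv2.imread("pics/scene0.png")
a=cv2.resize(im[280:410,70:230],None,fx=5,fy=4.6,interpolation=cv2.INTER_CUBIC)
b=cv2.resize(im[190:330,250:460],None,fx=3.8,fy=3.8,interpolation=cv2.INTER_CUBIC)
cv2.imwrite("pics/cropA.png",a);cv2.imwrite("pics/cropB.png",b)
K,T=cam("scene")
print("cam",-T[:3,:3].T@T[:3,3])
for n,p,z in [("lid",(405,223),.02),("tray",(308,270),.055),("cl1",(132,345),.01),("cl2",(168,328),.01),("spec",(262,410),0),("foot",(375,346),.02),("bowl",(415,318),.02),("catch",(150,345),.01),("turq",(335,172),.0),("green",(483,293),0)]:
    print(n,cast(p,z,K,T).round(3))
E
```

```text
cam [ 1.14927811 -0.28854164  0.85722649]
lid [[0.49  0.328 0.02 ]]
tray [[0.535 0.022 0.055]]
cl1 [[ 0.502 -0.372  0.01 ]]
cl2 [[ 0.498 -0.295  0.01 ]]
spec [[ 0.755 -0.195  0.   ]]
foot [[0.754 0.059 0.02 ]]
bowl [[0.738 0.171 0.02 ]]
catch [[ 0.521 -0.339  0.01 ]]
turq [[0.198 0.292 0.   ]]
green [[0.749 0.36  0.   ]]
```

View pics/cropA.png

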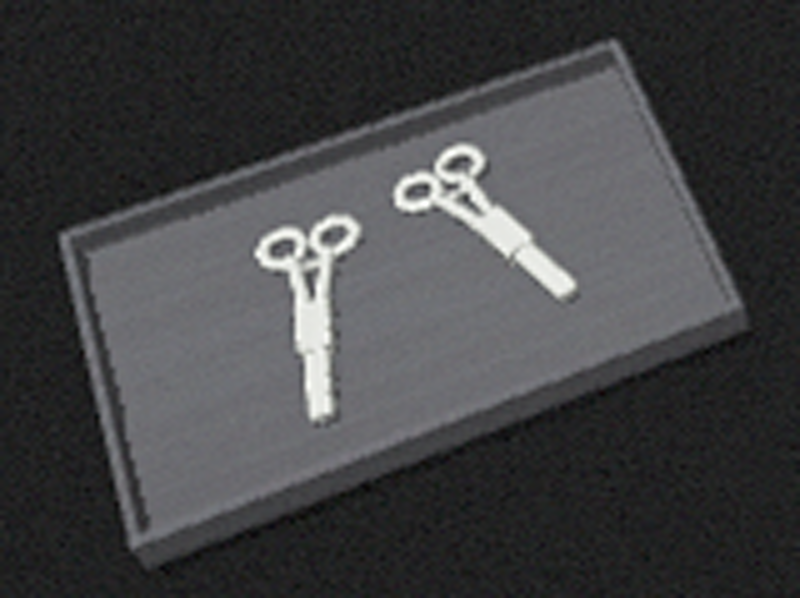

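View pics/cropB.png

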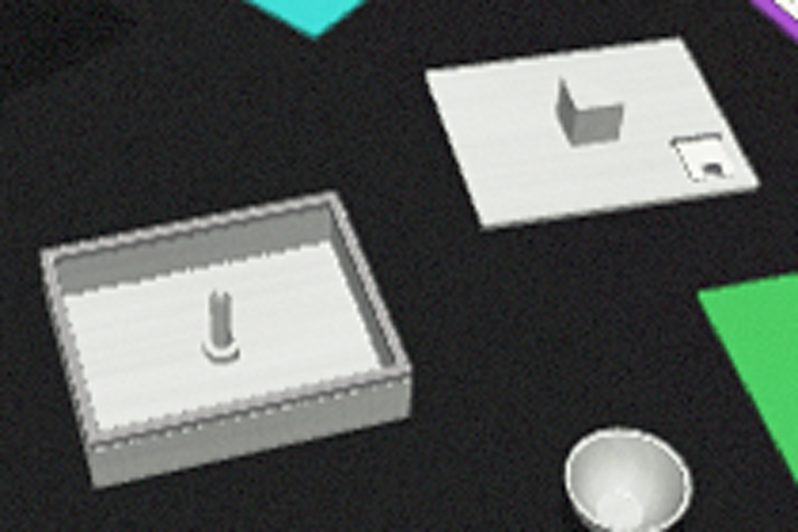

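```bash
cat >> h.py <<'E'
def quad(mask):
    c=max(cv2.findContours(mask,cv2.RETR_EXTERNAL,cv2.CHAIN_APPROX_NONE)[0],key=cv2.contourArea)
    for e in np.linspace(2,12,21):
        q=cv2.approxPolyDP(cv2.convexHull(c),e,True)
        if len(q)<=4: break
    return q[:,0].astype(float)
E
python3 - <<'E'
from h import *
im=cv2.imread("pics/scene0.png");K,T=cam("scene")
g=cv2.cvtColor(im,cv2.COLOR_BGR2GRAY);hsv=cv2.cvtColor(im,cv2.COLOR_BGR2HSV)
# clamps
m=np.zeros_like(g);m[300:375,100:205]=(g[300:375,100:205]>150)*255
cs=[c for c in cv2.findContours(cv2.dilate(m,np.ones((2,2))),cv2.RETR_EXTERNAL,cv2.CHAIN_APPROX_NONE)[0] if cv2.contourArea(c)>30]
n,l=cv2.connectedComponents(m)
for i in range(1,n):
    ys,xs=np.nonzero(l==i)
    if len(xs)<40: continue
    P=cast(np.c_[xs,ys],.010,K,T)[:,:2];c=P.mean(0);u=np.linalg.svd(P-c,full_matrices=False)[2][0]
    s=(P-c)@u; w=(P-c)@np.array([-u[1],u[0]])
    # ring side is wider
    if np.ptp(w[s>s.mean()+.02])>np.ptp(w[s<s.mean()-.02]): u=-u
    s=(P-c)@u; tip=s.max()
    print("clamp",len(xs),"len",np.ptp(s),"mid",c+u*(tip-.046),"mid2",c+u*(s.min()+.06),"tip",c+u*tip,"axis deg",np.degrees(np.arctan2(u[1],u[0])))
# lid
m=np.zeros_like(g);m[190:260,350:460]=((g>120))[190:260,350:460]*255
q=quad(cv2.morphologyEx(m,cv2.MORPH_CLOSE,np.ones((9,9))));print("lid px",q.tolist());print(cast(q,.004,K,T).round(4).tolist(),cast(q,.004,K,T).mean(0))
m=np.zeros_like(g);m[230:325,250:365]=(g>75)[230:325,250:365]*255
q=quad(cv2.morphologyEx(m,cv2.MORPH_CLOSE,np.ones((5,5))));print("tray px",q.tolist())
m=np.zeros_like(g);m[280:410,70:230]=(g>60)[280:410,70:230]*255
q=quad(cv2.morphologyEx(m,cv2.MORPH_CLOSE,np.ones((5,5))));print("catch px",q.tolist())
# manual tray rim outer corners
tp=np.array([[40,250],[334,192],[410,370],[92,445]])/3.8+[250,190]
P=cast(tp,.044,K,T);print(P.round(4).tolist(),P.mean(0))
print("pin",cast(np.array([[220,292]])/3.8+[250,190],.06,K,T))
cp=np.array([[62,232],[617,40],[748,310],[137,548]])/[5,4.6]+[70,280]
for z in (.018,.03):
  P=cast(cp,z,K,T);print("catch",z,P.round(4).tolist(),P.mean(0).round(4))
q=env.get_state()["orientation"];print(R.from_quat(np.r_[q[1:],q[0]]).as_matrix().round(3))
E
```

```text
clamp 307 len 0.10298099208746514 mid [ 0.50572989 -0.29266778] mid2 [ 0.50858409 -0.29168392] tip [ 0.5492187  -0.27767699] axis deg 19.019306098086183
clamp 321 len 0.10424731494094087 mid [ 0.51612324 -0.37443201] mid2 [ 0.51784494 -0.37476014] tip [ 0.56130989 -0.38304403] axis deg -10.790464601098172
lid px [[449.0, 237.0], [377.0, 249.0], [362.0, 209.0], [428.0, 200.0]]
[[0.5739, 0.406, 0.004], [0.5193, 0.2233, 0.004], [0.3769, 0.2709, 0.004], [0.4344, 0.4489, 0.004]] [0.47614239 0.337282   0.004     ]
tray px [[338.0, 240.0], [357.0, 299.0], [274.0, 317.0], [260.0, 256.0]]
catch px [[192.0, 288.0], [218.0, 351.0], [99.0, 402.0], [82.0, 330.0]]
[[0.4344, -0.0491, 0.044], [0.4798, 0.1331, 0.044], [0.6242, 0.0983, 0.044], [0.5826, -0.0841, 0.044]] [0.53024017 0.02458458 0.044     ]
pin [[0.53066607 0.02467304 0.06      ]]
catch 0.018 [[0.4227, -0.4525, 0.018], [0.4294, -0.2144, 0.018], [0.6011, -0.2172, 0.018], [0.5939, -0.4557, 0.018]] [ 0.5118 -0.335   0.018 ]
catch 0.03 [[0.4331, -0.4502, 0.03], [0.4397, -0.2155, 0.03], [0.609, -0.2182, 0.03], [0.6019, -0.4533, 0.03]] [ 0.5209 -0.3343  0.03  ]
[[-0.     0.292 -0.957]
 [ 0.001 -0.957 -0.292]
 [-1.    -0.001 -0.   ]]
```

```bash
cat >> h.py <<'E'
def yaw(st):
    q=st["orientation"];M=R.from_quat(np.r_[q[1:],q[0]]).as_matrix()
    return np.degrees(np.arctan2(M[1,1],M[0,1])),M
def step(target,a,N,st=None):
    """constant row (cm,deg), N rows, to bring tool-down pose to target with jaw direction a (deg, world)"""
    st=st or env.get_state();a0,M=yaw(st)
    th=-(a-a0);th=(th+180)%360-180
    d=np.array(target)-st["tcp_pos"]
    b=-np.radians(th/N)
    # world heading of jaw axis at row k = a0+k*b(rad)
    S=sum(np.exp(1j*(np.radians(a0)+k*b)) for k in range(N))
    D=d[0]+1j*d[1];w=D/S   # w: components along (y, left-of-y); tool z = right-of-y
    print("t%.2f tcp"%st["clock"],st["tcp_pos"].round(4),"yaw %.2f tilt %.2f"%(a0,np.degrees(np.arccos(-M[2,0]))),"F",st["wrist_force"].round(1),"gap %.4f"%st["finger_gap"])
    print("  ROWS x%d:"%N,[round(-d[2]/N*100,2),round(w.real*100,2),round(-w.imag*100,2),round(th/N,2)], "level wy,wz:",np.degrees(np.array([-M[2,2],M[2,1]])*-1).round(2))
E
python3 -c "
from h import *
step([.516,-.374,.19],-100.8,10)"
```

```text
t0.15 tcp [ 0.1676 -0.5497  0.2306] yaw -73.05 tilt 0.08 F [ 0.3 -0.6 -0.5] gap 0.0851
  ROWS x10: [np.float64(0.41), np.float64(-1.49), np.float64(-3.65), np.float64(2.77)] level wy,wz: [-0.01  0.08]
```

Call:
drive_tool --plan '[[[0.4, -1.5, -3.65, 2.8, 0, 0, 0.6], [0.4, -1.5, -3.65, 2.8, 0, 0, 0.6], [0.4, -1.5, -3.65, 2.8, 0, 0, 0.6], [0.4, -1.5, -3.65, 2.8, 0, 0, 0.6], [0.4, -1.5, -3.65, 2.8, 0, 0, 0.6]]]' --squeeze 40

```text
clock: 0.57
tcp_pos: [0.3323, -0.4394, 0.211]
orientation: [-0.017, -0.707, -0.017, 0.707]
wrist_force: [0.2, -0.2, -0.1]
finger_gap: 0.0513
```

Call:
drive_tool --plan '[[[0.4, -1.5, -3.65, 2.8, 0, 0, 0.6], [0.4, -1.5, -3.65, 2.8, 0, 0, 0.6], [0.4, -1.5, -3.65, 2.8, 0, 0, 0.6], [0.4, -1.5, -3.65, 2.8, 0, 0, 0.6], [0.4, -1.5, -3.65, 2.8, 0, 0, 0.6]]]'

```text
clock: 0.98
tcp_pos: [0.5183, -0.3731, 0.191]
orientation: [0.069, -0.704, 0.069, 0.704]
wrist_force: [-0.5, -1.5, -0.3]
finger_gap: 0.0514
```

```bash
python3 - <<'E'
from h import *
step([.516,-.374,.19],-100.8,5)
im=env.read_camera("wrist");cv2.imwrite("pics/w1.png",im[:,:,::-1])
step([.516,-.374,.19],-100.8,5)
E
```

```text
t0.98 tcp [ 0.5183 -0.3731  0.191 ] yaw -101.16 tilt 0.03 F [-0.5 -1.5 -0.3] gap 0.0514
  ROWS x5: [np.float64(0.02), np.float64(0.03), np.float64(0.04), np.float64(-0.07)] level wy,wz: [0.03 0.01]
t1.03 tcp [ 0.5245 -0.371   0.189 ] yaw -101.02 tilt 0.23 F [ 5.5 -1.2  0.2] gap 0.0508
  ROWS x5: [np.float64(-0.02), np.float64(0.09), np.float64(0.15), np.float64(-0.04)] level wy,wz: [-0.17  0.15]
```

View pics/w1.png

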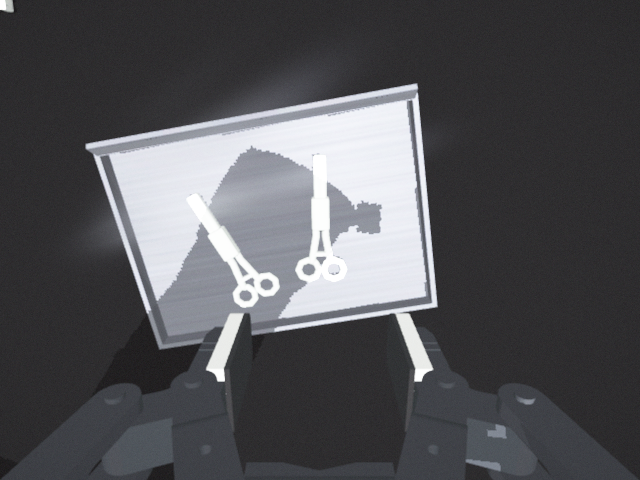

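The wrist view shows both clamps. One has its box lock at (320,215) and lies along image vertical, so the jaws are square to it. The other is at about (222,242). The arm was still settling, so I'll let it stop and measure again.

Call:
drive_tool --plan '[[[0.4, 0, 0, 0, 0, 0, 0.6], [0.3, 0, 0, 0, 0, 0, 0.6], [0, 0, 0, 0, 0, 0, 0.6], [0, 0, 0, 0, 0, 0, 0.6], [0, 0, 0, 0, 0, 0, 0.6]]]'

```text
clock: 1.45
tcp_pos: [0.5155, -0.3753, 0.1848]
orientation: [-0.069, 0.704, -0.069, -0.704]
wrist_force: [0.7, -0.7, -0.5]
finger_gap: 0.051
```

```bash
python3 - <<'E'
from h import *
st=env.get_state()
im=env.read_camera("wrist")[:,:,::-1].copy();cv2.imwrite("pics/w2.png",im)
K,T=cam("wrist",st);np.savez("w2.npz",K=K,T=T)
print(st["tcp_pos"],env.get_state()["tcp_pos"],proj([[.516,-.374,.014],[.506,-.293,.014]],K,T))
c=cv2.resize(im[120:330,140:420],None,fx=2.8,fy=2.8,interpolation=cv2.INTER_CUBIC);cv2.imwrite("pics/w2c.png",c)
E
```

```text
[ 0.51548091 -0.37534534  0.18476038] [ 0.51566253 -0.37540048  0.18493007] [[317.42660249 216.89929326]
 [219.1701915  248.18592195]]
```

View pics/w2c.png

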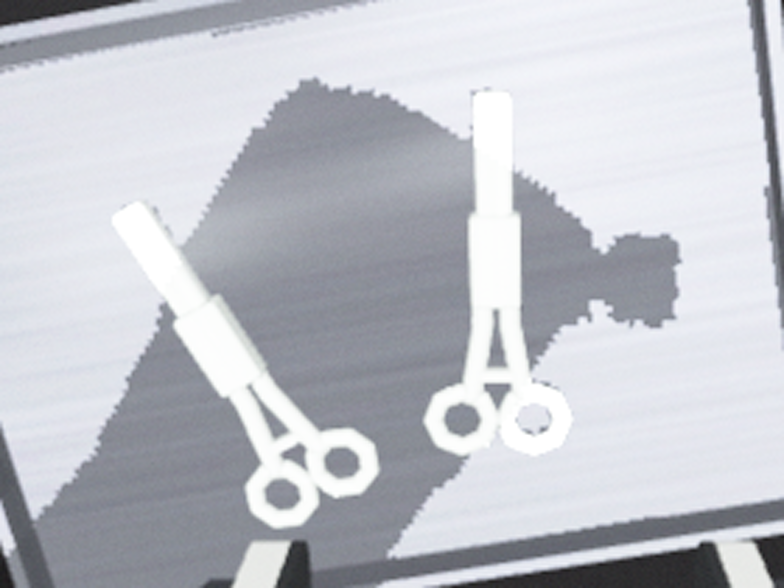

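```bash
python3 - <<'E'
from h import *
z=np.load("w2.npz");K,T=z["K"],z["T"]
for n,p in [("a",[[494,261],[492,95],[498,417]]),("b",[[220,346],[133,212],[312,477]])]:
    px=np.array(p)/2.8+[140,120]
    m=cast(px[:1],.014,K,T)[0];o=cast(px[1:],.011,K,T);d=o[0]-o[1]
    print(n,m.round(4),"axis",np.degrees(np.arctan2(d[1],d[0])).round(2),np.linalg.norm(d))
step([.516,-.374,.12],-101,4)
E
```

```text
a [ 0.519  -0.3738  0.014 ] axis -10.19 0.09154058514399872
b [ 0.5098 -0.2936  0.014 ] axis 18.39 0.0909283945692358
t1.50 tcp [ 0.5157 -0.3754  0.1849] yaw -101.16 tilt 0.04 F [-0.  -0.5  0.8] gap 0.0508
  ROWS x4: [np.float64(1.62), np.float64(-0.04), np.float64(-0.0), np.float64(-0.04)] level wy,wz: [-0.03 -0.03]
```

Call:
drive_tool --plan '[[[3.5, -0.2, -0.3, -0.5, 0, 0, 0.5], [3.5, 0, 0, -0.5, 0, 0, 0.5], [3.5, 0, 0, 0, 0, 0, 0.5], [3.0, 0, 0, 0, 0, 0, 0.5], [2.0, 0, 0, 0, 0, 0, 0.5]]]'

```text
clock: 1.92
tcp_pos: [0.518, -0.3726, 0.0266]
orientation: [0.063, -0.703, 0.062, 0.705]
wrist_force: [-0.7, -0.5, -0.4]
finger_gap: 0.043
```

```bash
python3 -c "
from h import *
step([.519,-.3738,.007],-100.2,1)"
```

```text
t1.92 tcp [ 0.518  -0.3726  0.0266] yaw -100.13 tilt 0.18 F [-0.7 -0.5 -0.4] gap 0.0430
  ROWS x1: [np.float64(1.96), np.float64(0.1), np.float64(-0.12), np.float64(0.07)] level wy,wz: [0.15 0.09]
```

Call:
drive_tool --plan '[[[1.0, 0, 0, 0, 0, 0, 0.5], [0.6, 0, 0, 0, 0, 0, 0.5], [0, 0, 0, 0, 0, 0, 0.5], [0, 0, 0, 0, 0, 0, 0.5], [0, 0, 0, 0, 0, 0, 0.5]]]'

```text
clock: 2.33
tcp_pos: [0.5211, -0.3743, 0.0153]
orientation: [-0.061, 0.705, -0.063, -0.703]
wrist_force: [0.1, 0.4, 0.9]
finger_gap: 0.0427
```

```bash
python3 - <<'E'
from h import *
step([.519,-.3738,.007],-100.2,1)
im=env.read_camera("wrist")[:,:,::-1].copy();cv2.imwrite("pics/w3.png",im)
E
```

```text
t2.33 tcp [ 0.5211 -0.3743  0.0153] yaw -100.06 tilt 0.19 F [0.1 0.4 0.9] gap 0.0427
  ROWS x1: [np.float64(0.83), np.float64(-0.02), np.float64(0.21), np.float64(0.14)] level wy,wz: [-0.16 -0.11]
```

View pics/w3.png

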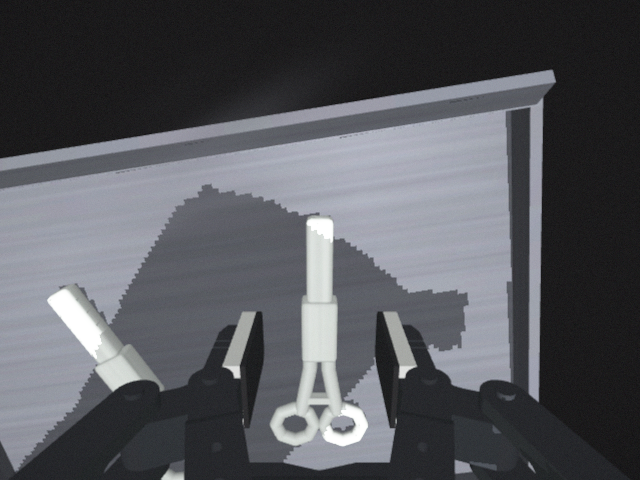

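The box lock at (319,330) sits midway between the pads and the clamp is parallel to them. I'll go down and close.

Call:
drive_tool --plan '[[[0.5, 0, 0.1, 0, 0, 0, 0.4], [0.3, 0, 0.1, 0, 0, 0, 0.3], [0, 0, 0, 0, 0, 0, 0], [0, 0, 0, 0, 0, 0, 0], [0, 0, 0, 0, 0, 0, 0]]]'

```text
clock: 2.8
tcp_pos: [0.518, -0.3728, 0.0053]
orientation: [0.062, -0.704, 0.062, 0.704]
wrist_force: [0.2, -0.4, -1.0]
finger_gap: 0.0128
```

Call:
drive_tool --plan '[[[0, 0, 0, 0, 0, 0, 0], [0, 0, 0, 0, 0, 0, 0], [0, 0, 0, 0, 0, 0, 0], [-1, 0, 0, 0, 0, 0, 0], [-2, 0, 0, 0, 0, 0, 0]]]'

```text
clock: 3.22
tcp_pos: [0.5164, -0.3713, 0.0334]
orientation: [0.063, -0.703, 0.061, 0.706]
wrist_force: [-0.5, -0.4, -1.5]
finger_gap: 0.0124
```

```bash
python3 - <<'E'
from h import *
step([.519,-.3738,.15],-100.2,4)
im=env.read_camera("wrist")[:,:,::-1].copy();cv2.imwrite("pics/w4.png",im)
E
```

```text
t3.22 tcp [ 0.5164 -0.3713  0.0334] yaw -100.05 tilt 0.31 F [-0.5 -0.4 -1.5] gap 0.0124
  ROWS x4: [np.float64(-2.92), np.float64(0.05), np.float64(-0.08), np.float64(0.04)] level wy,wz: [0.26 0.16]
```

View pics/w4.png

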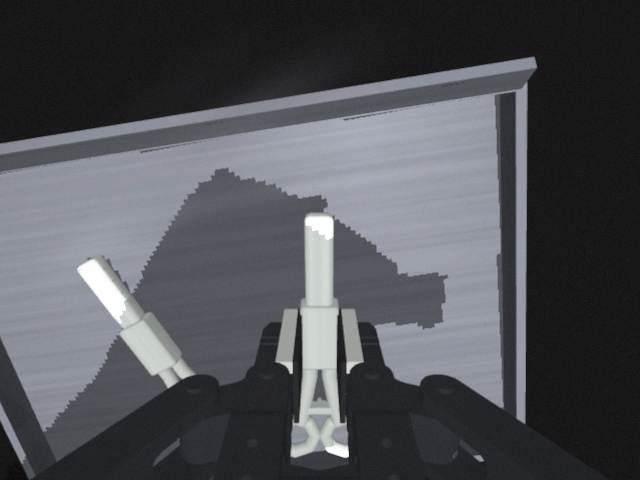

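The clamp is held by its box lock, gap 12.4 mm. Next I lift it and carry it to the tray's near half.

Call:
drive_tool --plan '[[[-3, 0, 0, 0, 0, 0, 0], [-3.5, 0, 0, 0, 0, 0, 0], [-3, 0, 0, 0, 0, 0, 0], [-2, -1, 0, 0, 0, 0, 0], [-1, -2, 0, 0, 0, 0, 0]]]'

```text
clock: 3.68
tcp_pos: [0.5247, -0.3463, 0.165]
orientation: [-0.061, 0.706, -0.065, -0.702]
wrist_force: [0.8, -0.1, -0.4]
finger_gap: 0.0123
```

```bash
python3 - <<'E'
from h import *
step([.526,-.024,.16],-103.4,10)
E
```

```text
t3.68 tcp [ 0.5247 -0.3463  0.165 ] yaw -100.20 tilt 0.45 F [ 0.8 -0.1 -0.4] gap 0.0123
  ROWS x10: [np.float64(0.05), np.float64(-3.16), np.float64(0.64), np.float64(0.32)] level wy,wz: [-0.36 -0.26]
```

Call:
drive_tool --plan '[[[0, -3.2, 0.6, 0.3, 0, 0, 0], [0, -3.2, 0.6, 0.3, 0, 0, 0], [0, -3.2, 0.6, 0.3, 0, 0, 0], [0, -3.2, 0.6, 0.3, 0, 0, 0], [0, -3.2, 0.6, 0.3, 0, 0, 0]]]'

```text
clock: 4.1
tcp_pos: [0.5234, -0.1792, 0.1612]
orientation: [-0.071, 0.704, -0.072, -0.703]
wrist_force: [0.6, 0.1, -1.0]
finger_gap: 0.0131
```

Call:
drive_tool --plan '[[[0, -3.2, 0.6, 0.3, 0, 0, 0], [0, -3.2, 0.6, 0.3, 0, 0, 0], [0, -3.2, 0.6, 0.3, 0, 0, 0], [0, -3.2, 0.6, 0.3, 0, 0, 0], [0, -3.0, 0.6, 0.3, 0, 0, 0]]]'

```text
clock: 4.52
tcp_pos: [0.5253, -0.0268, 0.1612]
orientation: [-0.077, 0.704, -0.071, -0.702]
wrist_force: [-0.1, -0.6, -1.3]
finger_gap: 0.0129
```

Call:
drive_tool --plan '[[[0, 0, 0, 0, 0, 0, 0], [0, 0, 0, 0, 0, 0, 0], [0, 0, 0, 0, 0, 0, 0], [0, 0, 0, 0, 0, 0, 0], [0, 0, 0, 0, 0, 0, 0]]]'

```text
clock: 4.93
tcp_pos: [0.5254, -0.0309, 0.1604]
orientation: [-0.079, 0.703, -0.073, -0.703]
wrist_force: [-0.1, 0.2, -0.7]
finger_gap: 0.0126
```

```bash
python3 - <<'E'
from h import *
step([.526,-.024,.16],-103.4,3)
st=env.get_state()
im=env.read_camera("wrist")[:,:,::-1].copy();cv2.imwrite("pics/w5.png",im)
K,T=cam("wrist",st);np.savez("w5.npz",K=K,T=T)
E
```

```text
t4.93 tcp [ 0.5254 -0.0309  0.1604] yaw -102.31 tilt 0.45 F [-0.1  0.2 -0.7] gap 0.0126
  ROWS x3: [np.float64(0.01), np.float64(-0.23), np.float64(0.03), np.float64(0.36)] level wy,wz: [-0.02  0.45]
```

View pics/w5.png

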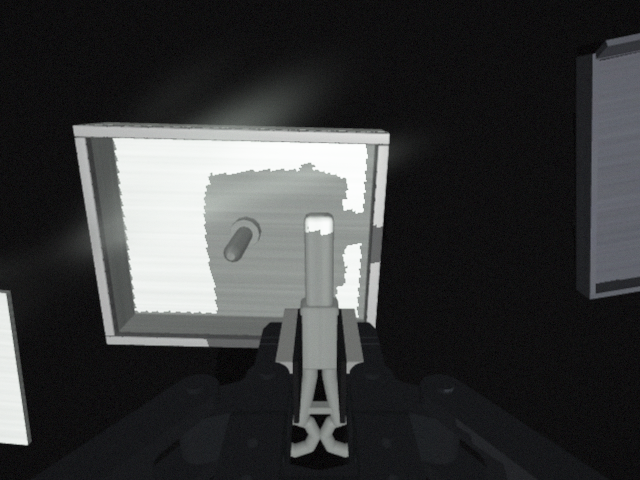

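```bash
python3 - <<'E'
from h import *
im=cv2.imread("pics/w5.png");c=cv2.resize(im[110:360,60:400],None,fx=2.35,fy=2.35,interpolation=cv2.INTER_CUBIC)
c=cv2.convertScaleAbs(c,alpha=1.2,beta=25);cv2.imwrite("pics/w5c.png",c)
E
```

```text
(no output)
```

View pics/w5c.png

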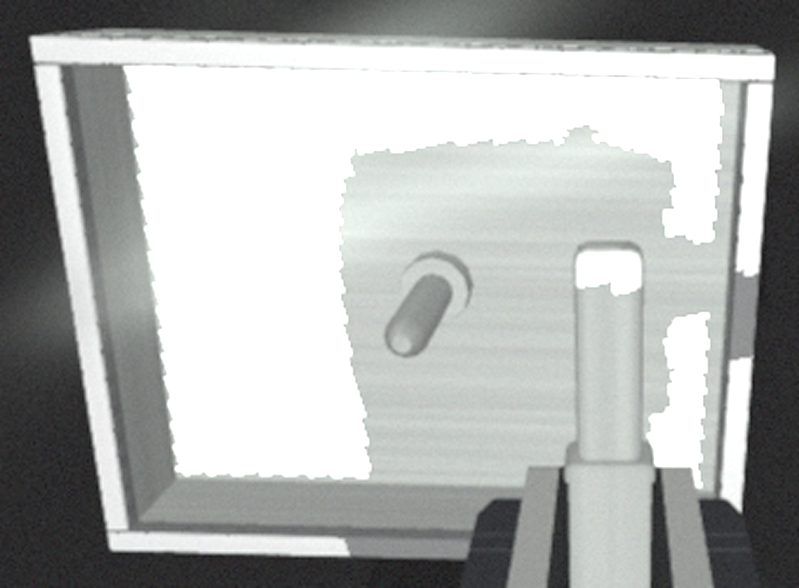

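```bash
python3 - <<'E'
from h import *
z=np.load("w5.npz");K,T=z["K"],z["T"]
f=lambda p:np.array(p)/2.35+[60,110]
print("pin",cast(f([[400,345]]),.06,K,T),"collar",cast(f([[437,285]]),.013,K,T))
P=cast(f([[32,38],[775,52],[110,550]]),.044,K,T);print(P.round(4))
for i,j in ((0,1),(0,2)):
    d=P[j]-P[i];print(np.linalg.norm(d),np.degrees(np.arctan2(d[1],d[0])))
print("mid of diag",(P[1]+P[2])/2)
E
```

```text
pin [[0.53050391 0.02514778 0.06      ]] collar [[0.53254139 0.0229329  0.013     ]]
[[ 0.6251  0.0985  0.044 ]
 [ 0.5817 -0.0851  0.044 ]
 [ 0.4806  0.1342  0.044 ]]
0.18864350861237905 -103.2940104386899
0.14888161989044038 166.12690759976684
mid of diag [0.53114933 0.02451024 0.044     ]
```

Call:
drive_tool --plan '[[[1.5, -0.4, 0, 0.6, 0, 0.4, 0], [2.5, -0.3, 0, 0.6, 0, 0, 0], [3.0, 0, 0.1, 0, 0, 0, 0], [2.5, 0, 0, 0, 0, 0, 0], [1.0, 0, 0, 0, 0, 0, 0]]]'

```text
clock: 5.4
tcp_pos: [0.5212, -0.0321, 0.052]
orientation: [0.081, -0.701, 0.074, 0.704]
wrist_force: [-0.1, -1.2, -0.5]
finger_gap: 0.0125
```

Call:
drive_tool --plan '[[[0.5, 0, 0, 0, 0, 0, 0], [0, 0, 0, 0, 0, 0, 0], [0, 0, 0, 0, 0, 0, 0], [0, 0, 0, 0, 0, 0, 0], [0, 0, 0, 0, 0, 0, 0]]]'

```text
clock: 5.82
tcp_pos: [0.5249, -0.0321, 0.0518]
orientation: [-0.08, 0.704, -0.074, -0.702]
wrist_force: [0.4, -0.0, -0.6]
finger_gap: 0.0126
```

```bash
python3 - <<'E'
from h import *
step([.526,-.024,.0065],-103.4,1)
E
```

```text
t5.82 tcp [ 0.5249 -0.0321  0.0518] yaw -102.54 tilt 0.54 F [ 0.4 -0.  -0.6] gap 0.0126
  ROWS x1: [np.float64(4.53), np.float64(-0.81), np.float64(0.07), np.float64(0.86)] level wy,wz: [-0.16  0.52]
```

```bash
python3 - <<'E'
from h import *
print(env.get_state()["joint_pos"].round(3),env.get_state()["tau"].round(1))
E
```

```text
[-0.219  0.343 -0.38   0.846  0.009  3.142] [ -0.1 -44.9  25.1   0.    0.    0. ]
```

Call:
drive_tool --plan '[[[0, -0.8, 0, 0.9, 0, 0.5, 0], [0, 0, 0, 0, 0, 0, 0], [0, 0, 0, 0, 0, 0, 0], [0, 0, 0, 0, 0, 0, 0], [0, 0, 0, 0, 0, 0, 0]]]'

```text
clock: 6.23
tcp_pos: [0.5233, -0.0331, 0.0505]
orientation: [-0.081, 0.703, -0.075, -0.703]
wrist_force: [-0.1, 1.0, -1.2]
finger_gap: 0.0125
```

```bash
python3 - <<'E'
from h import *
step([.526,-.024,.0065],-103.4,1)
print(env.get_state()["joint_pos"].round(3),env.get_state()["tau"].round(1))
E
```

```text
t6.23 tcp [ 0.5233 -0.0331  0.0505] yaw -102.65 tilt 0.45 F [-0.1  1.  -1.2] gap 0.0125
  ROWS x1: [np.float64(4.4), np.float64(-0.94), np.float64(-0.06), np.float64(0.75)] level wy,wz: [0.01 0.45]
[-0.221  0.344 -0.382  0.845  0.008  3.142] [ -0.  -45.2  25.2   0.    0.    0. ]
```

Joint 6 is at its +3.14 limit, which blocked the small shift. The clamp already sits at tray y ≈ -57 mm. I'll back the yaw off 2° so it can move toward the pin a little.

Call:
drive_tool --plan '[[[0, -0.4, 0, -1.5, 0, 0, 0], [0, -0.3, 0, -1.0, 0, 0, 0], [0, 0, 0, 0, 0, 0, 0], [0, 0, 0, 0, 0, 0, 0], [0, 0, 0, 0, 0, 0, 0]]]'

```text
clock: 6.65
tcp_pos: [0.5248, -0.0261, 0.0504]
orientation: [-0.065, 0.705, -0.06, -0.704]
wrist_force: [-0.1, -0.2, -0.9]
finger_gap: 0.0124
```

```bash
python3 - <<'E'
from h import *
step([.526,-.026,.0065],-101.4,1)
print(env.get_state()["joint_pos"].round(3))
E
```

```text
t6.65 tcp [ 0.5248 -0.0261  0.0504] yaw -100.14 tilt 0.45 F [-0.1 -0.2 -0.9] gap 0.0124
  ROWS x1: [np.float64(4.39), np.float64(-0.03), np.float64(-0.12), np.float64(1.26)] level wy,wz: [0.   0.45]
[-0.207  0.346 -0.379  0.846  0.008  3.111]
```

Call:
drive_tool --plan '[[[1.5, 0, 0, 0.5, 0, 0.4, 0], [1.5, 0, 0, 0, 0, 0, 0], [0.8, 0, -0.1, 0, 0, 0, 0], [0, 0, 0, 0, 0, 0, 0], [0, 0, 0, 0, 0, 0, 0]]]'

```text
clock: 7.07
tcp_pos: [0.5254, -0.0263, 0.0122]
orientation: [0.066, -0.704, 0.065, 0.704]
wrist_force: [-0.1, -0.3, -0.7]
finger_gap: 0.0126
```

```bash
python3 - <<'E'
from h import *
step([.526,-.026,.0065],-101.4,1)
im=env.read_camera("wrist")[:,:,::-1].copy();cv2.imwrite("pics/w6.png",im)
E
```

```text
t7.07 tcp [ 0.5254 -0.0263  0.0122] yaw -100.66 tilt 0.09 F [-0.1 -0.3 -0.7] gap 0.0126
  ROWS x1: [np.float64(0.57), np.float64(-0.04), np.float64(-0.05), np.float64(0.74)] level wy,wz: [0.07 0.05]
```

View pics/w6.png

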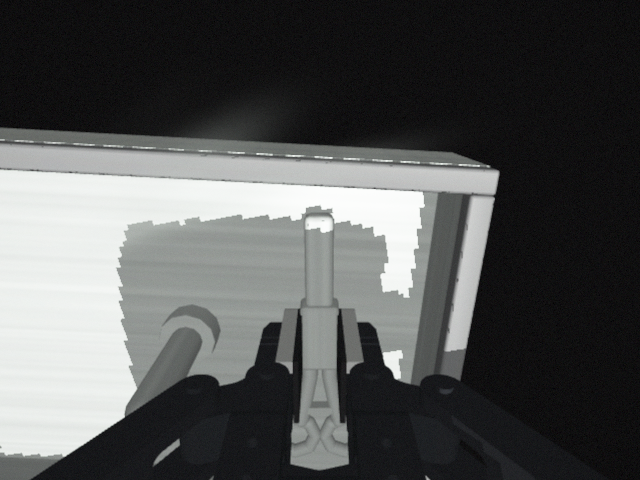

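The clamp hangs level in the right half, clear of the pin at (190,340) and of the wall. I'll lower it and release.

Call:
drive_tool --plan '[[[0.3, 0, 0, 0, 0, 0, 0], [0.2, 0, 0, 0, 0, 0, 0], [0, 0, 0, 0, 0, 0, 0], [0, 0, 0, 0, 0, 0, 0], [0, 0, 0, 0, 0, 0, 0]]]'

```text
clock: 7.53
tcp_pos: [0.5259, -0.0263, 0.0077]
orientation: [-0.066, 0.704, -0.065, -0.704]
wrist_force: [0.3, 0.1, -0.0]
finger_gap: 0.0127
```

Call:
drive_tool --plan '[[[0, 0, 0, 0, 0, 0, 0.25], [0, 0, 0, 0, 0, 0, 0.3], [0, 0, 0, 0, 0, 0, 0.32], [-1, 0, 0, 0, 0, 0, 0.32], [-2, 0, 0, 0, 0, 0, 0.32]]]'

```text
clock: 7.95
tcp_pos: [0.5237, -0.0259, 0.0362]
orientation: [0.066, -0.702, 0.065, 0.706]
wrist_force: [0.3, -0.0, -0.3]
finger_gap: 0.0273
```

Call:
drive_tool --plan '[[[-3, 0, 0, 0, 0, 0, 0.32], [-3, 0, 0, 0, 0, 0, 0.32], [-3, 0, 0, 0, 0, 0, 0.32], [-2, 0, 0, -2, 0, 0, 0.5], [-1, 0, 0, -2, 0, 0, 0.5]]]'

```text
clock: 8.37
tcp_pos: [0.5274, -0.0267, 0.1619]
orientation: [-0.04, 0.708, -0.04, -0.704]
wrist_force: [0.4, 0.2, -0.1]
finger_gap: 0.0426
```

```bash
python3 - <<'E'
from h import *
step([.5098,-.2936,.15],-71.6,10)
step([.5098,-.2936,.15],-71.6+180,10)
im=env.read_camera("wrist")[:,:,::-1].copy();cv2.imwrite("pics/w7.png",im)
print(env.get_state()["joint_pos"].round(3))
E
```

```text
t8.37 tcp [ 0.5274 -0.0267  0.1619] yaw -96.55 tilt 0.33 F [ 0.4  0.2 -0.1] gap 0.0426
  ROWS x10: [np.float64(0.12), np.float64(2.67), np.float64(0.4), np.float64(-2.5)] level wy,wz: [-0.33  0.02]
t8.37 tcp [ 0.5274 -0.0267  0.1619] yaw -96.55 tilt 0.33 F [ 0.4  0.2 -0.1] gap 0.0426
  ROWS x10: [np.float64(0.12), np.float64(1.11), np.float64(-3.52), np.float64(15.5)] level wy,wz: [-0.33  0.02]
[-2.030e-01  2.490e-01 -2.120e-01  1.103e+00  1.000e-03  3.051e+00]
```

View pics/w7.png

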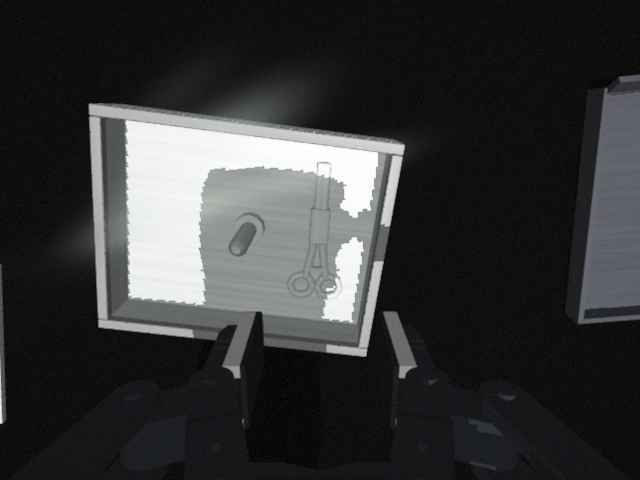

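Clamp a lies in the right half, box lock at (320,225), clear of the pin. Next is clamp b.

Call:
drive_tool --plan '[[[0.1, 2.7, 0.4, -2.5, 0, 0, 0.6], [0.1, 2.7, 0.4, -2.5, 0, 0, 0.6], [0.1, 2.7, 0.4, -2.5, 0, 0, 0.6], [0.1, 2.7, 0.4, -2.5, 0, 0, 0.6], [0.1, 2.7, 0.4, -2.5, 0, 0, 0.6]]]'

```text
clock: 8.83
tcp_pos: [0.5011, -0.1614, 0.1523]
orientation: [-0.036, -0.706, -0.037, 0.706]
wrist_force: [0.8, -0.6, -0.1]
finger_gap: 0.0516
```

Call:
drive_tool --plan '[[[0.1, 2.7, 0.4, -2.5, 0, 0, 0.6], [0.1, 2.7, 0.4, -2.5, 0, 0, 0.6], [0.1, 2.7, 0.4, -2.5, 0, 0, 0.6], [0.1, 2.7, 0.4, -2.5, 0, 0, 0.6], [0.1, 2.7, 0.4, -2.5, 0, 0, 0.6]]]'

```text
clock: 9.25
tcp_pos: [0.507, -0.2978, 0.147]
orientation: [-0.113, -0.698, -0.114, 0.698]
wrist_force: [0.9, 0.4, -0.2]
finger_gap: 0.051
```

Call:
drive_tool --plan '[[[2.0, 0, 0, 0, 0, 0, 0.5], [3.0, 0, 0, 0, 0, 0, 0.5], [3.0, 0, 0, 0, 0, 0, 0.5], [1.0, 0, 0, 0, 0, 0, 0.5], [0, 0, 0, 0, 0, 0, 0.5]]]'

```text
clock: 9.67
tcp_pos: [0.5052, -0.2947, 0.054]
orientation: [-0.11, -0.697, -0.115, 0.7]
wrist_force: [-1.1, 0.3, -0.1]
finger_gap: 0.0427
```

```bash
python3 - <<'E'
from h import *
step([.5098,-.2936,.03],-71.6,3)
im=env.read_camera("wrist")[:,:,::-1].copy();cv2.imwrite("pics/w8.png",im)
E
```

```text
t9.67 tcp [ 0.5052 -0.2947  0.054 ] yaw -71.69 tilt 0.43 F [-1.1  0.3 -0.1] gap 0.0427
  ROWS x3: [np.float64(0.8), np.float64(0.01), np.float64(-0.16), np.float64(-0.03)] level wy,wz: [0.2  0.38]
```

View pics/w8.png

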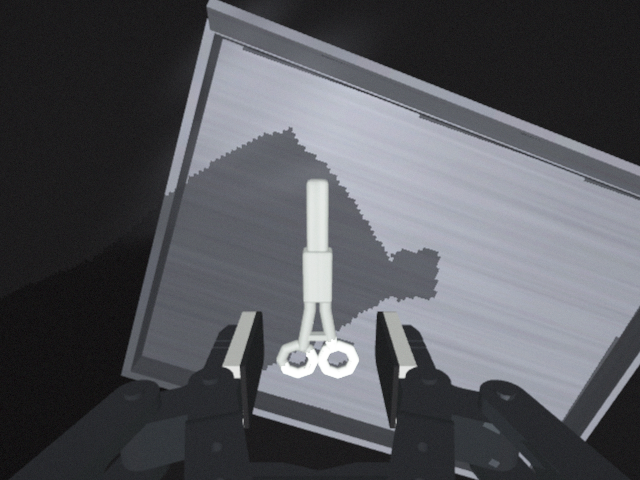

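Clamp b's box lock is at (317,275), centred and parallel between the pads. I'll descend, close and lift.

Call:
drive_tool --plan '[[[1.5, 0, -0.3, 0, 0.2, 0.3, 0.5], [1.5, 0, -0.1, 0, 0, 0, 0.5], [1.2, 0, 0, 0, 0, 0, 0.5], [0, 0, 0, 0, 0, 0, 0.5], [0, 0, 0, 0, 0, 0, 0.5]]]'

```text
clock: 10.13
tcp_pos: [0.5123, -0.2956, 0.0167]
orientation: [0.114, 0.7, 0.111, -0.696]
wrist_force: [-0.6, -0.7, 0.9]
finger_gap: 0.0427
```

```bash
python3 - <<'E'
from h import *
step([.5098,-.2936,.007],-71.6,1)
E
```

```text
t10.13 tcp [ 0.5123 -0.2956  0.0167] yaw -71.64 tilt 0.42 F [-0.6 -0.7  0.9] gap 0.0427
  ROWS x1: [np.float64(0.97), np.float64(-0.27), np.float64(0.18), np.float64(-0.04)] level wy,wz: [-0.27 -0.32]
```

Call:
drive_tool --plan '[[[0.6, -0.1, 0.1, 0, -0.2, -0.2, 0.4], [0.3, 0, 0, 0, 0, 0, 0.35], [0, 0, 0, 0, 0, 0, 0], [0, 0, 0, 0, 0, 0, 0], [0, 0, 0, 0, 0, 0, 0]]]'

```text
clock: 10.55
tcp_pos: [0.5106, -0.2949, 0.0066]
orientation: [0.113, 0.698, 0.112, -0.698]
wrist_force: [-0.4, 0.5, 2.2]
finger_gap: 0.0121
```

Call:
drive_tool --plan '[[[0, 0, 0, 0, 0, 0, 0], [0, 0, 0, 0, 0, 0, 0], [-1, 0, 0, 0, 0, 0, 0], [-2, 0, 0, 0, 0, 0, 0], [-3, 0, 0, 0, 0, 0, 0]]]'

```text
clock: 10.97
tcp_pos: [0.5083, -0.2932, 0.0646]
orientation: [-0.111, -0.697, -0.114, 0.699]
wrist_force: [-0.2, 0.1, -0.8]
finger_gap: 0.0119
```

Call:
drive_tool --plan '[[[-3, 0, 0, 0, 0, 0, 0], [-3, 0, 0, 0, 0, 0, 0], [-2, 0, 0, -5, 0, 0, 0], [-1, 0, 0, -7, 0, 0, 0], [0, 0, 0, -7, 0, 0, 0]]]'

```text
clock: 11.38
tcp_pos: [0.5118, -0.2957, 0.1605]
orientation: [0.231, 0.671, 0.226, -0.668]
wrist_force: [1.1, 0.3, -0.3]
finger_gap: 0.0124
```

```bash
python3 - <<'E'
from h import *
step([.5345,.073,.16],76.6,20)
step([.5345,.073,.16],76.6,21)
print(env.get_state()["joint_pos"].round(3))
E
```

```text
t11.38 tcp [ 0.5118 -0.2957  0.1605] yaw -52.31 tilt 0.41 F [ 1.1  0.3 -0.3] gap 0.0124
  ROWS x20: [np.float64(0.0), np.float64(0.5), np.float64(-2.25), np.float64(-6.45)] level wy,wz: [-0.09 -0.4 ]
t11.38 tcp [ 0.5118 -0.2957  0.1605] yaw -52.31 tilt 0.41 F [ 1.1  0.3 -0.3] gap 0.0124
  ROWS x21: [np.float64(0.0), np.float64(0.48), np.float64(-2.14), np.float64(-6.14)] level wy,wz: [-0.09 -0.4 ]
[-0.66   0.367 -0.053  1.144 -0.     1.824]
```

Call:
drive_tool --plan '[[[0, 0.5, -2.25, -6.45, 0, 0, 0], [0, 0.5, -2.25, -6.45, 0, 0, 0], [0, 0.5, -2.25, -6.45, 0, 0, 0], [0, 0.5, -2.25, -6.45, 0, 0, 0], [0, 0.5, -2.25, -6.45, 0, 0, 0]]]'

```text
clock: 11.8
tcp_pos: [0.6011, -0.2247, 0.1567]
orientation: [0.405, 0.58, 0.404, -0.58]
wrist_force: [0.8, -1.1, 0.5]
finger_gap: 0.0125
```

Call:
drive_tool --plan '[[[0, 0.5, -2.25, -6.45, 0, 0, 0], [0, 0.5, -2.25, -6.45, 0, 0, 0], [0, 0.5, -2.25, -6.45, 0, 0, 0], [0, 0.5, -2.25, -6.45, 0, 0, 0], [0, 0.5, -2.25, -6.45, 0, 0, 0]]]'

```text
clock: 12.22
tcp_pos: [0.6397, -0.1171, 0.1565]
orientation: [0.551, 0.444, 0.55, -0.444]
wrist_force: [0.0, -0.3, -0.9]
finger_gap: 0.0124
```

Call:
drive_tool --plan '[[[0, 0.5, -2.25, -6.45, 0, 0, 0], [0, 0.5, -2.25, -6.45, 0, 0, 0], [0, 0.5, -2.25, -6.45, 0, 0, 0], [0, 0.5, -2.25, -6.45, 0, 0, 0], [0, 0.5, -2.25, -6.45, 0, 0, 0]]]'

```text
clock: 12.63
tcp_pos: [0.615, -0.0057, 0.1565]
orientation: [0.652, 0.274, 0.652, -0.274]
wrist_force: [0.1, -0.6, -0.3]
finger_gap: 0.0127
```

Call:
drive_tool --plan '[[[0, 0.5, -2.25, -6.45, 0, 0, 0], [0, 0.5, -2.25, -6.45, 0, 0, 0], [0, 0.5, -2.25, -6.45, 0, 0, 0], [0, 0.5, -2.25, -6.45, 0, 0, 0], [0, 0.5, -2.25, -6.45, 0, 0, 0]]]'

```text
clock: 13.05
tcp_pos: [0.5347, 0.0753, 0.1564]
orientation: [0.703, 0.082, 0.702, -0.082]
wrist_force: [-0.2, 0.9, 0.5]
finger_gap: 0.0122
```

```bash
python3 - <<'E'
from h import *
step([.535,.073,.16],76.6,3)
E
```

```text
t13.05 tcp [0.5347 0.0753 0.1564] yaw 76.70 tilt 0.07 F [-0.2  0.9  0.5] gap 0.0122
  ROWS x3: [np.float64(-0.12), np.float64(-0.07), np.float64(0.03), np.float64(0.03)] level wy,wz: [0.06 0.02]
```

Very close. I'll descend in stages.

Call:
drive_tool --plan '[[[1.5, -0.2, 0, 0, 0, 0, 0], [3.0, 0, 0, 0, 0, 0, 0], [3.0, 0, 0, 0, 0, 0, 0], [2.0, 0, 0, 0, 0, 0, 0], [1.0, 0, 0, 0, 0, 0, 0]]]'

```text
clock: 13.47
tcp_pos: [0.5329, 0.0724, 0.0487]
orientation: [0.701, 0.084, 0.703, -0.084]
wrist_force: [0.3, 0.6, -1.1]
finger_gap: 0.0123
```

Call:
drive_tool --plan '[[[0, 0, 0, 0, 0, 0, 0], [0, 0, 0, 0, 0, 0, 0], [0, 0, 0, 0, 0, 0, 0], [0, 0, 0, 0, 0, 0, 0], [0, 0, 0, 0, 0, 0, 0]]]'

```text
clock: 13.88
tcp_pos: [0.5363, 0.0722, 0.0524]
orientation: [0.703, 0.084, 0.701, -0.084]
wrist_force: [-0.1, 0.7, -0.1]
finger_gap: 0.0124
```

```bash
python3 - <<'E'
from h import *
step([.535,.073,.012],76.6,3)
im=env.read_camera("wrist")[:,:,::-1].copy();cv2.imwrite("pics/w9.png",im)
E
```

```text
t13.88 tcp [0.5363 0.0722 0.0524] yaw 76.34 tilt 0.20 F [-0.1  0.7 -0.1] gap 0.0124
  ROWS x3: [np.float64(1.35), np.float64(0.02), np.float64(-0.05), np.float64(-0.09)] level wy,wz: [0.2 0. ]
```

View pics/w9.png

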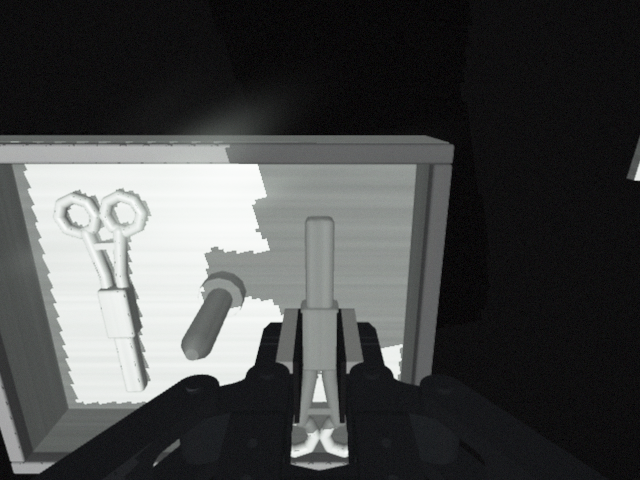

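Clamp b is over the free half, clear of the pin, and clamp a lies on the left. I'll lower it and release.

Call:
drive_tool --plan '[[[1.5, 0, 0, 0, 0, 0, 0], [1.5, 0, 0, 0, 0, 0, 0], [1.0, 0, 0, 0, 0, 0, 0], [0.4, 0, 0, 0, 0, 0, 0], [0, 0, 0, 0, 0, 0, 0]]]'

```text
clock: 14.35
tcp_pos: [0.5347, 0.0723, 0.007]
orientation: [0.702, 0.084, 0.702, -0.084]
wrist_force: [-0.7, -0.4, -1.0]
finger_gap: 0.0128
```

Call:
drive_tool --plan '[[[0, 0, 0, 0, 0, 0, 0], [0, 0, 0, 0, 0, 0, 0], [0, 0, 0, 0, 0, 0, 0], [0, 0, 0, 0, 0, 0, 0], [0, 0, 0, 0, 0, 0, 0]]]'

```text
clock: 14.77
tcp_pos: [0.5352, 0.0722, 0.0071]
orientation: [0.702, 0.084, 0.702, -0.084]
wrist_force: [-0.4, -0.2, -0.7]
finger_gap: 0.0124
```

Call:
drive_tool --plan '[[[0, 0, 0, 0, 0, 0, 0.25], [0, 0, 0, 0, 0, 0, 0.3], [0, 0, 0, 0, 0, 0, 0.32], [-1, 0, 0, 0, 0, 0, 0.32], [-2, 0, 0, 0, 0, 0, 0.32]]]'

```text
clock: 15.18
tcp_pos: [0.5331, 0.0723, 0.0355]
orientation: [0.701, 0.083, 0.703, -0.085]
wrist_force: [0.2, -0.6, -0.3]
finger_gap: 0.0274
```

Call:
drive_tool --plan '[[[-3, 0, 0, 0, 0, 0, 0.32], [-3, 0, 0, 0, 0, 0, 0.32], [-3, 0, 0, 0, 0, 0, 0.4], [-2, 0, 0, 0, 0, 0, 0.8], [-1, 0, 0, 0, 0, 0, 0.8]]]'

```text
clock: 15.6
tcp_pos: [0.5366, 0.0722, 0.1608]
orientation: [0.704, 0.084, 0.7, -0.084]
wrist_force: [-0.3, 0.4, -0.5]
finger_gap: 0.0572
```

Call:
drive_tool --plan '[[[0, 0, 0, 0, 0, 0, 0.8], [0, 0, 0, 0, 0, 0, 0.8], [0, 0, 0, 0, 0, 0, 0.8], [0, 0, 0, 0, 0, 0, 0.8], [0, 0, 0, 0, 0, 0, 0.8]]]'

```text
clock: 16.02
tcp_pos: [0.534, 0.0723, 0.1553]
orientation: [0.701, 0.084, 0.703, -0.084]
wrist_force: [0.5, 0.6, -0.9]
finger_gap: 0.0682
```

```bash
python3 - <<'E'
from h import *
st=env.get_state()
im=env.read_camera("wrist")[:,:,::-1].copy();cv2.imwrite("pics/w10.png",im)
K,T=cam("wrist",st);np.savez("w10.npz",K=K,T=T)
step([.4761,.3373,.17],72.7,10)
im=env.read_camera("scene")[:,:,::-1].copy();cv2.imwrite("pics/s2.png",im)
E
```

```text
t16.07 tcp [0.5342 0.0723 0.1555] yaw 76.34 tilt 0.12 F [ 0.   0.7 -0.1] gap 0.0682
  ROWS x10: [np.float64(-0.14), np.float64(2.4), np.float64(-1.26), np.float64(0.36)] level wy,wz: [-0.09  0.07]
```

View pics/w10.png

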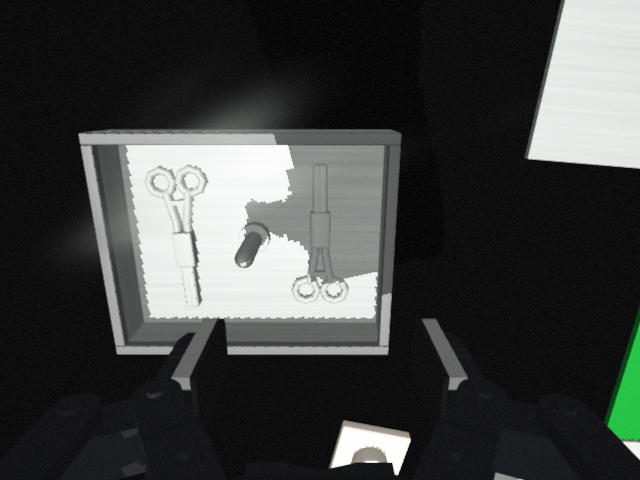

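View pics/s2.png

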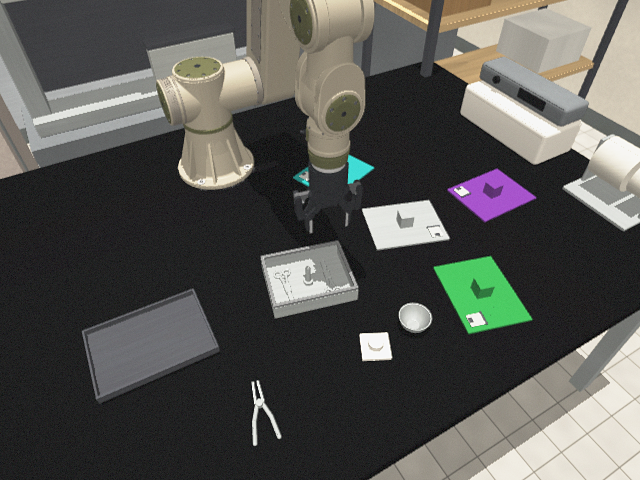

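Both clamps lie in the tray, box locks at (184,248) and (320,228), with the pin free between them. The scene view shows the steel lid at (405,223) and the bystanders undisturbed. Now to the lid.

Call:
drive_tool --plan '[[[-0.3, 2.4, -1.25, 0.35, 0, 0, 0.8], [-0.3, 2.4, -1.25, 0.35, 0, 0, 0.8], [-0.3, 2.4, -1.25, 0.35, 0, 0, 0.8], [-0.3, 2.4, -1.25, 0.35, 0, 0, 0.8], [-0.3, 2.4, -1.25, 0.35, 0, 0, 0.8]]]'

```text
clock: 16.53
tcp_pos: [0.5036, 0.2051, 0.1715]
orientation: [0.701, 0.095, 0.701, -0.095]
wrist_force: [0.4, 0.1, -0.4]
finger_gap: 0.0685
```

Call:
drive_tool --plan '[[[0, 2.4, -1.25, 0.35, 0, 0, 0.8], [0, 2.4, -1.25, 0.35, 0, 0, 0.8], [0, 2.4, -1.25, 0.35, 0, 0, 0.8], [0, 2.4, -1.25, 0.35, 0, 0, 0.8], [0, 2.4, -1.25, 0.35, 0, 0, 0.8]]]'

```text
clock: 16.95
tcp_pos: [0.4768, 0.338, 0.1712]
orientation: [0.699, 0.105, 0.699, -0.106]
wrist_force: [0.3, -0.3, -0.4]
finger_gap: 0.0683
```

Call:
drive_tool --plan '[[[0, 0, 0, 0, 0, 0, 0.8], [0, 0, 0, 0, 0, 0, 0.8], [0, 0, 0, 0, 0, 0, 0.8], [0, 0, 0, 0, 0, 0, 0.8], [0, 0, 0, 0, 0, 0, 0.8]]]'

```text
clock: 17.37
tcp_pos: [0.4777, 0.3357, 0.1716]
orientation: [0.699, 0.106, 0.699, -0.106]
wrist_force: [0.2, -0.5, -0.7]
finger_gap: 0.0683
```

```bash
python3 - <<'E'
from h import *
st=env.get_state()
im=env.read_camera("wrist")[:,:,::-1].copy();cv2.imwrite("pics/w11.png",im)
K,T=cam("wrist",st);np.savez("w11.npz",K=K,T=T)
step([.4761,.3373,.12],72.7,3)
E
```

```text
t17.42 tcp [0.4778 0.3358 0.1717] yaw 72.76 tilt 0.07 F [ 0.4 -0.1  0.2] gap 0.0684
  ROWS x3: [np.float64(1.72), np.float64(0.03), np.float64(-0.07), np.float64(0.02)] level wy,wz: [0.05 0.04]
```

View pics/w11.png

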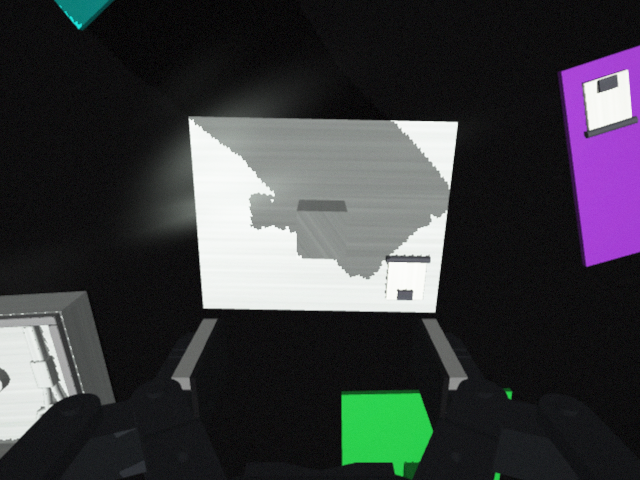

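The plain steel lid with its vent at (406,278) is directly below. Its hub's top face spans about (297..348, 211..260).

```bash
python3 - <<'E'
from h import *
im=cv2.imread("pics/w11.png");c=im[180:290,250:400];c=cv2.resize(cv2.convertScaleAbs(c,alpha=1.3),None,fx=5,fy=5,interpolation=cv2.INTER_CUBIC);cv2.imwrite("pics/w11c.png",c)
z=np.load("w11.npz");K,T=z["K"],z["T"]
P=cast([[189,117],[458,122],[436,312],[203,308]],.005,K,T);print(P.round(4).tolist(),P.mean(0))
for i,j in ((0,1),(3,2),(0,3),(1,2)):
    d=P[j]-P[i];print(np.linalg.norm(d).round(4),np.degrees(np.arctan2(d[1],d[0])).round(2))
P=cast([[297,211],[348,211],[349,260],[297,259]],.04,K,T);print(P.round(4).tolist(),P.mean(0))
z=np.load("w10.npz");print("pin",cast([[242,262.5]],.06,z["K"],z["T"]))
E
```

```text
[[0.3803, 0.2701, 0.005], [0.4397, 0.4504, 0.005], [0.5819, 0.404, 0.005], [0.522, 0.2227, 0.005]] [0.48096175 0.33679329 0.005     ]
0.1898 71.77
0.1909 71.73
0.1494 -18.48
0.1496 -18.07
[[0.4597, 0.326, 0.04], [0.4698, 0.3586, 0.04], [0.5037, 0.3497, 0.04], [0.4923, 0.3153, 0.04]] [0.48137826 0.33737326 0.04      ]
pin [[0.5312955  0.02505756 0.06      ]]
```

View pics/w11c.png

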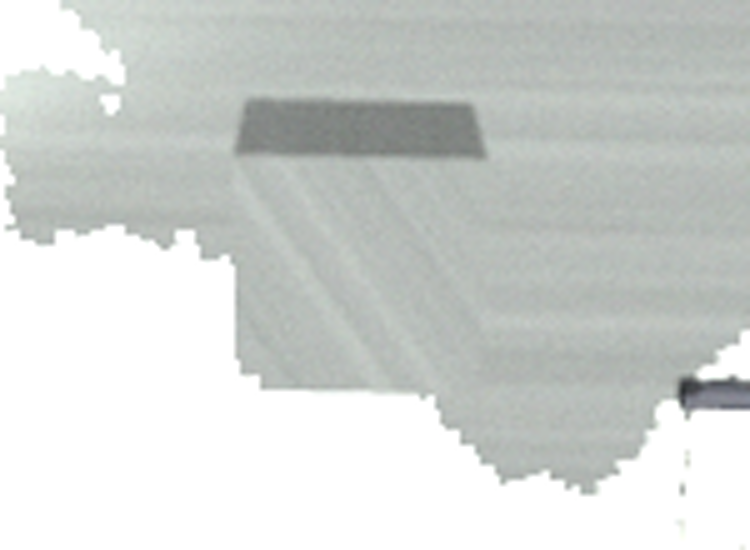

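Call:
drive_tool --plan '[[[2.5, 0.1, 0.3, 0.5, 0, 0, 0.8], [3.5, 0, 0, 0.5, 0, 0, 0.8], [3.0, 0, 0, 0, 0, 0, 0.8], [2.0, 0, 0, 0, 0, 0, 0.8], [0, 0, 0, 0, 0, 0, 0.8]]]'

```text
clock: 17.83
tcp_pos: [0.4777, 0.3342, 0.0571]
orientation: [0.696, 0.11, 0.7, -0.114]
wrist_force: [-1.2, -0.1, 0.5]
finger_gap: 0.0682
```

Call:
drive_tool --plan '[[[0, 0, 0, 0, 0, 0, 0.8], [0, 0, 0, 0, 0, 0, 0.8], [0, 0, 0, 0, 0, 0, 0.8], [0, 0, 0, 0, 0, 0, 0.8], [0, 0, 0, 0, 0, 0, 0.8]]]'

```text
clock: 18.25
tcp_pos: [0.4817, 0.3372, 0.0633]
orientation: [0.699, 0.112, 0.697, -0.111]
wrist_force: [-0.5, 0.3, 0.4]
finger_gap: 0.0683
```

```bash
python3 - <<'E'
from h import *
step([.481,.337,.010],71.75,1)
im=env.read_camera("wrist")[:,:,::-1].copy();cv2.imwrite("pics/w12.png",im)
E
```

```text
t18.25 tcp [0.4817 0.3372 0.0633] yaw 71.85 tilt 0.19 F [-0.5  0.3  0.4] gap 0.0683
  ROWS x1: [np.float64(5.33), np.float64(-0.04), np.float64(-0.06), np.float64(0.1)] level wy,wz: [ 0.17 -0.08]
```

View pics/w12.png

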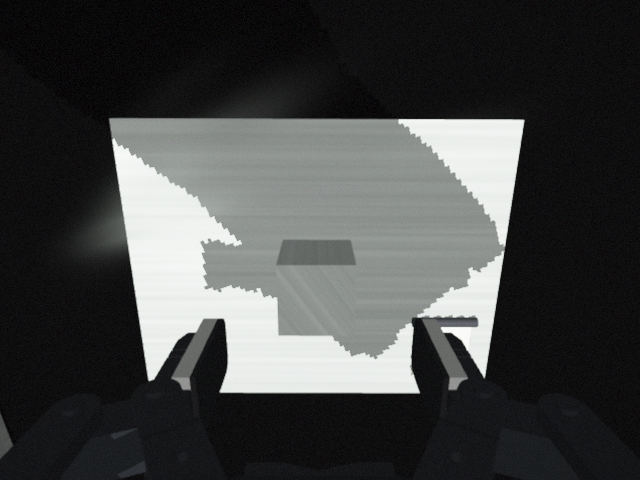

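The hub at (277..356, 265..335) is centred between the open pads and square to them. I'll go down and grip.

Call:
drive_tool --plan '[[[2.0, 0, 0, 0, 0, 0, 0.8], [2.0, 0, 0, 0, 0, 0, 0.8], [1.0, 0, 0, 0, 0, 0, 0.8], [0.3, 0, 0, 0, 0, 0, 0.7], [0, 0, 0, 0, 0, 0, 0.7]]]'

```text
clock: 18.72
tcp_pos: [0.48, 0.3364, 0.008]
orientation: [0.698, 0.111, 0.698, -0.112]
wrist_force: [0.9, -0.5, 0.6]
finger_gap: 0.0595
```

Call:
drive_tool --plan '[[[0, 0, 0, 0, 0, 0, 0.6], [0, 0, 0, 0, 0, 0, 0], [0, 0, 0, 0, 0, 0, 0], [0, 0, 0, 0, 0, 0, 0], [0, 0, 0, 0, 0, 0, 0]]]' --squeeze 80

```text
clock: 19.13
tcp_pos: [0.4816, 0.3371, 0.0101]
orientation: [0.699, 0.112, 0.697, -0.111]
wrist_force: [-1.3, -0.6, 5.5]
finger_gap: 0.0328
```

```bash
python3 - <<'E'
from h import *
step([.481,.337,.010],71.75,1)
E
```

```text
t19.13 tcp [0.4816 0.3371 0.0101] yaw 71.85 tilt 0.16 F [-1.3 -0.6  5.5] gap 0.0328
  ROWS x1: [np.float64(0.01), np.float64(-0.03), np.float64(-0.06), np.float64(0.1)] level wy,wz: [ 0.15 -0.05]
```

Call:
drive_tool --plan '[[[0, 0, 0, 0, 0, 0, 0], [-1, 0, 0, 0, 0, 0, 0], [-2, 0, 0, 0, 0, 0, 0], [-3, 0, 0, 0, 0, 0, 0], [-2, 0, 0, 0, 0, 0, 0]]]'

```text
clock: 19.55
tcp_pos: [0.4804, 0.3367, 0.0905]
orientation: [0.698, 0.111, 0.698, -0.112]
wrist_force: [1.4, 1.2, -3.6]
finger_gap: 0.0325
```

Call:
drive_tool --plan '[[[-2, 0, 0, 0, 0, 0, 0], [-1, 0, 0, 0, 0, 0, 0], [0, 0, 0, 0, 0, 0, 0], [0, 0, 0, 0, 0, 0, 0], [0, 0, 0, 0, 0, 0, 0]]]'

```text
clock: 19.97
tcp_pos: [0.4797, 0.3363, 0.1172]
orientation: [0.698, 0.111, 0.699, -0.112]
wrist_force: [-1.1, -0.0, -4.7]
finger_gap: 0.0332
```

```bash
python3 - <<'E'
from h import *
im=env.read_camera("wrist")[:,:,::-1].copy();cv2.imwrite("pics/w13.png",im)
step([.5312,.0249,.12],76.5,14)
E
```

```text
t20.02 tcp [0.4795 0.3362 0.1169] yaw 71.84 tilt 0.17 F [-0.  -0.2 -4.2] gap 0.0331
  ROWS x14: [np.float64(-0.02), np.float64(-2.04), np.float64(0.97), np.float64(-0.33)] level wy,wz: [-0.07  0.16]
```

View pics/w13.png

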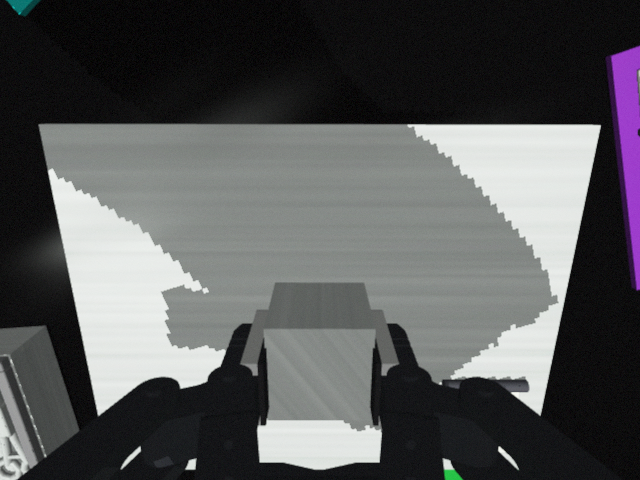

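The lid is lifted by its hub and hangs level (weight about 4.4 N). I'll measure the hub's offset in the tool frame.

```bash
python3 - <<'E'
from h import *
st=env.get_state();K,T=cam("wrist",st)
t=st["tcp_pos"];_,M=yaw(st)
P=cast([[264.5,329],[376.5,329],[381,420.5],[262,420.5]],t[2]+.030,K,T)-t
print("hub top in tool (cm)",(P@M*100).round(2).tolist(),(P@M).mean(0)*100)
P=cast([[39,124.5],[601,125]],t[2]-.005,K,T)-t
print("plate back edge",(P@M*100).round(2).tolist())
E
```

```text
hub top in tool (cm) [[-2.99, -1.63, -1.73], [-3.0, 1.77, -1.74], [-3.01, 2.06, 1.66], [-3.0, -1.85, 1.67]] [-3.00020614  0.08754281 -0.03833243]
plate back edge [[0.54, -9.48, -7.55], [0.48, 9.55, -7.55]]
```

Call:
drive_tool --plan '[[[0, -2.0, 0.95, -0.35, 0, 0, 0], [0, -2.0, 0.95, -0.35, 0, 0, 0], [0, -2.0, 0.95, -0.35, 0, 0, 0], [0, -2.0, 0.95, -0.35, 0, 0, 0], [0, -2.0, 0.95, -0.35, 0, 0, 0]]]'

```text
clock: 20.43
tcp_pos: [0.4949, 0.2259, 0.1171]
orientation: [0.699, 0.1, 0.701, -0.101]
wrist_force: [0.2, -0.0, -3.7]
finger_gap: 0.0333
```

Call:
drive_tool --plan '[[[0, -2.0, 0.95, -0.35, 0, 0, 0], [0, -2.0, 0.95, -0.35, 0, 0, 0], [0, -2.0, 0.95, -0.35, 0, 0, 0], [0, -2.0, 0.95, -0.35, 0, 0, 0], [0, -2.0, 0.95, -0.35, 0, 0, 0]]]'

```text
clock: 20.85
tcp_pos: [0.5136, 0.1168, 0.1174]
orientation: [0.701, 0.09, 0.702, -0.091]
wrist_force: [0.0, -0.1, -3.4]
finger_gap: 0.0328
```

Call:
drive_tool --plan '[[[0, -2.0, 0.95, -0.35, 0, 0, 0], [0, -2.0, 0.95, -0.35, 0, 0, 0], [0, -2.0, 0.95, -0.35, 0, 0, 0], [0, -2.0, 0.95, -0.35, 0, 0, 0], [0, 0, 0, 0, 0, 0, 0]]]'

```text
clock: 21.27
tcp_pos: [0.5322, 0.0277, 0.1176]
orientation: [0.702, 0.082, 0.702, -0.084]
wrist_force: [0.9, 0.0, -3.4]
finger_gap: 0.033
```

Call:
drive_tool --plan '[[[0, 0, 0, 0, 0, 0, 0], [0, 0, 0, 0, 0, 0, 0], [0, 0, 0, 0, 0, 0, 0], [0, 0, 0, 0, 0, 0, 0], [0, 0, 0, 0, 0, 0, 0]]]'

```text
clock: 21.68
tcp_pos: [0.5317, 0.032, 0.1188]
orientation: [0.703, 0.081, 0.702, -0.081]
wrist_force: [0.2, 0.2, -3.2]
finger_gap: 0.033
```

```bash
python3 - <<'E'
from h import *
step([.5312,.0249,.075],76.5,2)
E
```

```text
t21.68 tcp [0.5317 0.032  0.1188] yaw 76.82 tilt 0.04 F [ 0.2  0.2 -3.2] gap 0.0330
  ROWS x2: [np.float64(2.19), np.float64(-0.35), np.float64(0.06), np.float64(0.16)] level wy,wz: [0.03 0.03]
```

Call:
drive_tool --plan '[[[1.5, -0.4, 0, 0.2, 0, 0, 0], [1.5, -0.3, 0.1, 0.1, 0, 0, 0], [0.6, 0, 0, 0, 0, 0, 0], [0, 0, 0, 0, 0, 0, 0], [0, 0, 0, 0, 0, 0, 0]]]'

```text
clock: 22.1
tcp_pos: [0.5311, 0.0245, 0.083]
orientation: [0.702, 0.083, 0.702, -0.083]
wrist_force: [0.1, 0.3, -2.9]
finger_gap: 0.0326
```

Call:
drive_tool --plan '[[[0, 0, 0, 0, 0, 0, 0], [0, 0, 0, 0, 0, 0, 0], [0, 0, 0, 0, 0, 0, 0], [0, 0, 0, 0, 0, 0, 0], [0, 0, 0, 0, 0, 0, 0]]]'

```text
clock: 22.52
tcp_pos: [0.5316, 0.0241, 0.0834]
orientation: [0.703, 0.083, 0.702, -0.084]
wrist_force: [-0.5, 0.8, -4.2]
finger_gap: 0.033
```

```bash
python3 - <<'E'
from h import *
step([.5309,.0248,.065],76.5,1)
print(env.get_state()["joint_pos"].round(3))
im=env.read_camera("wrist")[:,:,::-1].copy();cv2.imwrite("pics/w14.png",im)
im=env.read_camera("scene")[:,:,::-1].copy();cv2.imwrite("pics/s3.png",cv2.resize(im[170:340,220:440],None,fx=3.5,fy=3.5,interpolation=cv2.INTER_CUBIC))
E
```

```text
t22.52 tcp [0.5316 0.0241 0.0834] yaw 76.45 tilt 0.10 F [-0.5  0.8 -4.2] gap 0.0330
  ROWS x1: [np.float64(1.84), np.float64(0.05), np.float64(-0.08), np.float64(-0.05)] level wy,wz: [0.09 0.03]
[-0.105  0.322 -0.32   0.927 -0.001  0.131]
```

View pics/s3.png

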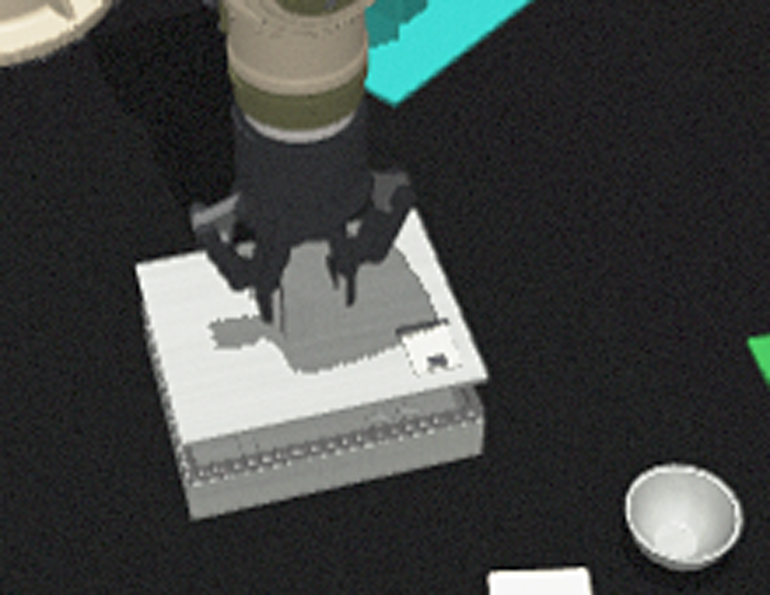

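View pics/w14.png

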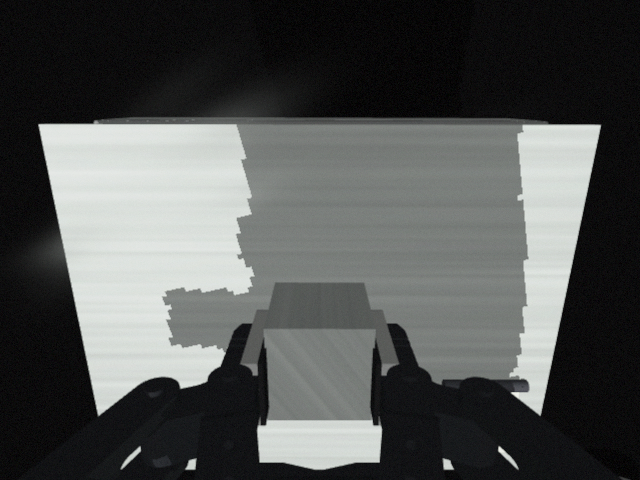

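The lid is square and centred over the tray, and in the wrist view it is parallel to the tray's far rim at row 120. I'll lower slowly and watch the force.

Call:
drive_tool --plan '[[[0.4, 0, 0, 0, 0, 0, 0], [0.4, 0, 0, 0, 0, 0, 0], [0.3, 0, 0, 0, 0, 0, 0], [0.2, 0, 0, 0, 0, 0, 0], [0, 0, 0, 0, 0, 0, 0]]]'

```text
clock: 23.03
tcp_pos: [0.5307, 0.0241, 0.0691]
orientation: [0.702, 0.083, 0.702, -0.084]
wrist_force: [0.7, 0.3, -3.4]
finger_gap: 0.0329
```

Call:
drive_tool --plan '[[[0.1, 0, 0, 0, 0, 0, 0], [0.1, 0, 0, 0, 0, 0, 0], [0.1, 0, 0, 0, 0, 0, 0], [0, 0, 0, 0, 0, 0, 0], [0, 0, 0, 0, 0, 0, 0]]]'

```text
clock: 23.45
tcp_pos: [0.5313, 0.0241, 0.067]
orientation: [0.702, 0.083, 0.702, -0.084]
wrist_force: [-0.7, -0.1, -3.2]
finger_gap: 0.0329
```

```bash
python3 - <<'E'
from h import *
step([.5309,.0248,.054],76.5,1)
E
```

```text
t23.45 tcp [0.5313 0.0241 0.067 ] yaw 76.45 tilt 0.06 F [-0.7 -0.1 -3.2] gap 0.0329
  ROWS x1: [np.float64(1.3), np.float64(0.06), np.float64(-0.06), np.float64(-0.05)] level wy,wz: [0.05 0.03]
```

At z = 0.067 there is still no contact, so the pin tip is already inside the bore. I'll keep going down to the seal.

Call:
drive_tool --plan '[[[0.2, 0, 0, 0, 0, 0, 0], [0.2, 0, 0, 0, 0, 0, 0], [0.2, 0, 0, 0, 0, 0, 0], [0.2, 0, 0, 0, 0, 0, 0], [0.1, 0, 0, 0, 0, 0, 0]]]'

```text
clock: 23.87
tcp_pos: [0.5311, 0.0241, 0.0576]
orientation: [0.702, 0.083, 0.702, -0.084]
wrist_force: [-0.4, -0.2, -3.5]
finger_gap: 0.0332
```

Call:
drive_tool --plan '[[[0.1, 0, 0, 0, 0, 0, 0], [0.1, 0, 0, 0, 0, 0, 0], [0.1, 0, 0, 0, 0, 0, 0], [0, 0, 0, 0, 0, 0, 0], [0, 0, 0, 0, 0, 0, 0]]]'

```text
clock: 24.28
tcp_pos: [0.5313, 0.0241, 0.055]
orientation: [0.702, 0.083, 0.702, -0.084]
wrist_force: [-0.6, 0.1, -3.9]
finger_gap: 0.0329
```

```bash
python3 - <<'E'
from h import *
step([.5309,.0248,.054],76.5,1)
E
```

```text
t24.28 tcp [0.5313 0.0241 0.055 ] yaw 76.45 tilt 0.06 F [-0.6  0.1 -3.9] gap 0.0329
  ROWS x1: [np.float64(0.1), np.float64(0.06), np.float64(-0.06), np.float64(-0.05)] level wy,wz: [0.05 0.03]
```

Call:
drive_tool --plan '[[[0.1, 0, 0, 0, 0, 0, 0], [0.1, 0, 0, 0, 0, 0, 0], [0.1, 0, 0, 0, 0, 0, 0], [0.1, 0, 0, 0, 0, 0, 0], [0, 0, 0, 0, 0, 0, 0]]]' --squeeze 100

```text
clock: 24.7
tcp_pos: [0.5316, 0.024, 0.0518]
orientation: [0.703, 0.083, 0.702, -0.084]
wrist_force: [-3.4, -0.5, 7.4]
finger_gap: 0.0328
```

Call:
drive_tool --plan '[[[0.1, 0, 0, 0, 0, 0, 0], [0.05, 0, 0, 0, 0, 0, 0], [0, 0, 0, 0, 0, 0, 0], [0, 0, 0, 0, 0, 0, 0], [0, 0, 0, 0, 0, 0, 0]]]'

```text
clock: 25.12
tcp_pos: [0.5316, 0.024, 0.0507]
orientation: [0.703, 0.083, 0.701, -0.084]
wrist_force: [-3.7, -0.5, 8.7]
finger_gap: 0.033
```

```bash
python3 - <<'E'
from h import *
step([.5309,.0248,.0485],76.5,1)
E
```

```text
t25.12 tcp [0.5316 0.024  0.0507] yaw 76.45 tilt 0.12 F [-3.7 -0.5  8.7] gap 0.0330
  ROWS x1: [np.float64(0.22), np.float64(0.06), np.float64(-0.09), np.float64(-0.05)] level wy,wz: [0.12 0.03]
```

Call:
drive_tool --plan '[[[0.1, 0, -0.05, 0, 0, 0, 0], [0.1, 0, -0.05, 0, 0, 0, 0], [0.1, 0, 0, 0, 0, 0, 0], [0.05, 0, 0, 0, 0, 0, 0], [0, 0, 0, 0, 0, 0, 0]]]'

```text
clock: 25.53
tcp_pos: [0.5316, 0.0241, 0.0481]
orientation: [0.704, 0.083, 0.701, -0.084]
wrist_force: [-4.2, -1.1, 12.6]
finger_gap: 0.0327
```

Call:
drive_tool --plan '[[[0, 0, 0, 0, 0, 0, 0], [0, 0, 0, 0, 0, 0, 0], [0, 0, 0, 0, 0, 0, 0], [0, 0, 0, 0, 0, 0, 0], [0, 0, 0, 0, 0, 0, 0]]]'

```text
clock: 25.95
tcp_pos: [0.5317, 0.024, 0.0482]
orientation: [0.704, 0.083, 0.701, -0.084]
wrist_force: [-3.5, -0.5, 12.7]
finger_gap: 0.0325
```

```bash
python3 - <<'E'
from h import *
step([.5309,.0248,.0485],76.5,1)
E
```

```text
t25.95 tcp [0.5317 0.024  0.0482] yaw 76.44 tilt 0.25 F [-3.5 -0.5 12.7] gap 0.0325
  ROWS x1: [np.float64(-0.03), np.float64(0.06), np.float64(-0.09), np.float64(-0.06)] level wy,wz: [0.25 0.03]
```

Call:
drive_tool --plan '[[[0.1, 0, 0, 0, 0, 0, 0], [0.05, 0, 0, 0, 0, 0, 0], [0, 0, 0, 0, 0, 0, 0], [0, 0, 0, 0, 0, 0, 0], [0, 0, 0, 0, 0, 0, 0]]]'

```text
clock: 26.37
tcp_pos: [0.5317, 0.024, 0.0481]
orientation: [0.704, 0.083, 0.7, -0.084]
wrist_force: [-7.1, -0.5, 24.0]
finger_gap: 0.0331
```

Call:
drive_tool --plan '[[[0, 0, 0, 0, 0, 0, 0], [0, 0, 0, 0, 0, 0, 0], [0, 0, 0, 0, 0, 0, 0], [0, 0, 0, 0, 0, 0, 0], [0, 0, 0, 0, 0, 0, 0]]]'

```text
clock: 26.78
tcp_pos: [0.5317, 0.024, 0.0481]
orientation: [0.704, 0.083, 0.7, -0.084]
wrist_force: [-7.6, 0.1, 25.5]
finger_gap: 0.0325
```

```bash
python3 - <<'E'
from h import *
step([.5309,.0248,.0485],76.5,1)
st=env.get_state();K,T=cam("wrist",st)
im=env.read_camera("wrist")[:,:,::-1].copy();cv2.imwrite("pics/w15.png",im)
s=env.read_camera("scene")[:,:,::-1].copy();cv2.imwrite("pics/s4.png",cv2.resize(s[190:430,230:450],None,fx=2.4,fy=2.4,interpolation=cv2.INTER_CUBIC))
step([.5309,.0248,.0485],76.5,1)
E
```

```text
t26.78 tcp [0.5317 0.024  0.0481] yaw 76.45 tilt 0.29 F [-7.6  0.1 25.5] gap 0.0325
  ROWS x1: [np.float64(-0.04), np.float64(0.05), np.float64(-0.1), np.float64(-0.05)] level wy,wz: [0.29 0.03]
t26.88 tcp [0.5317 0.024  0.0481] yaw 76.45 tilt 0.29 F [-8.2 -1.5 24.6] gap 0.0326
  ROWS x1: [np.float64(-0.04), np.float64(0.06), np.float64(-0.1), np.float64(-0.05)] level wy,wz: [0.29 0.03]
```

View pics/w15.png

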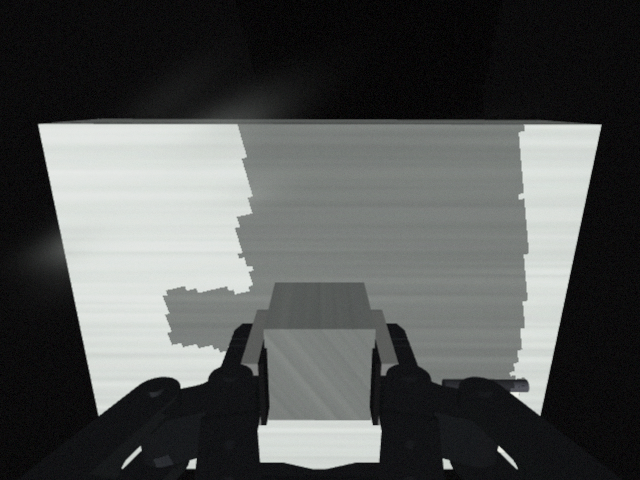

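View pics/s4.png

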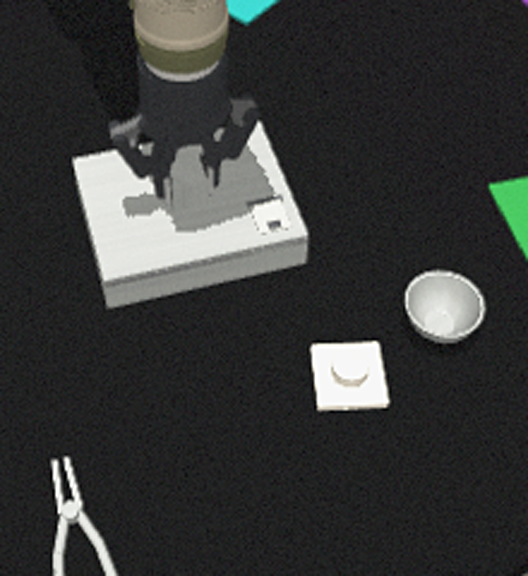

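The seal is at its stop: the last 1.5 mm of command raised the force from 13 to 25 N with no further movement. The hub sits in the grip exactly as before, the lid is flush on the tray at about 0.3° tilt, and the bystanders are in place. I'm handing in now, still pressing.

```bash
python3 -c "
from h import *
print(env.hand_in())"
```

```text
the job is handed in; nothing more can be done
None
```

I moved both clamps into the pin tray, one in each half, clear of the pin. I then set the steel lid on the pin and pressed it down. The job went in at about 27 s with the gripper still holding the lid at 100 N grip. Hand-in gives no verdict, so what follows is my own last readings.

**Final state:**
- **Lid position:** the tool is about 1 mm from the tray centre I measured. It is tilted about 0.3°, and its angle is within 0.1° of the tray's. The lid had not shifted in the grip.
- **Pin and bore:** the pin entered the bore on the first descent with no contact force, so I did not need to search for it.
- **Seal:** it is at or near its 6 mm stop. The tool went 5.9 mm below the height where the lid meets the seal, and my last 1.5 mm of command only raised the force from 13 to 25 N.
- **Clamps and bystanders:** the last view of the clamps, before the lid went on, showed both lying flat. The final scene view shows the speculum, foot and bowl where they started.

**What went wrong or looked odd:**
- Joint 6 reached its range limit while I was placing the first clamp, so that clamp lies 2–3° off the tray's x axis. I turned the wrist the other way for the second clamp and the lid.
- A sideways force of about 8 N remains on the tool under the final press. I did not find its cause.

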